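Sort instruments into a box with a crank-driven lid

TASK

Turn the hand crank to raise the lid of the white instrument box all the way, then lay every brush from the bare wood on the right-hand part of the desk in the compartment with the blue mat and every pair of tweezers from there in the compartment with the yellow mat, and crank the lid fully shut again. Move the lid only by its crank, never by pushing on it, and leave the flask and the beaker standing where they are.

Things in the scene. Friction and masses are not known exactly. Their poses are not given: they have to be found in the camera images.
- station: White box fixed on the desk, 170 x 170 mm, walls 6 mm thick, 44 high. Origin: under its centre, on the desk; x to the hinge side (away from the robot), y left, z up. A divider along x, 4 mm thick, 36 high, makes two compartments 158 (x) by 77 mm (y) inside, centred at y +-40.5 mm. Grey gear pedestal 60 x 60 mm, 104 high, at x -30, y -170 mm; arm and grip of the crank turn above it
- crank_axis (a point): Point on the crank's vertical axis (station x -30, y -170 mm), at the height of the middle of the red grip, 142 mm above the desk; axes as those of station
- crank_grip (a point): Middle of the crank's red upright grip, 45 mm from its axis, 142 mm above the desk. The grip is a rounded bar fixed to the arm (does not spin): 14 mm thick in the direction of turning, 26 mm wide along the arm, from 119 to 163 mm above the desk; the steel arm lies at 110 to 119 mm. The point's +x points from the axis outward along the arm
- crank (a joint): Turn of the hand crank, rad: 0 (stop) = lid shut, arm along +x of the station; grows counter-clockwise seen from above to 9.425 (stop, one and a half turns) = lid fully open. Friction 0.22 N m (5 N at the grip); it stays where left. Starts at 0 to 1.5
- lid (a joint): Opening of the lid, rad: 0 shut, 1.8 fully open (leaning back); geared, always 0.191 x crank. Clear plate in a grey frame, 176 x 176 x 10 mm, hinged at the box's far edge (station x +92 mm, 46 mm above the desk); open, it rises to 220 mm above the desk behind the box
- mat_blue: Blue mat, 154 x 73 x 3 mm, fixed on the floor of one of the two compartments (left or right, it varies), the compartment for brushes. Origin: centre of its underside, 6 mm above the desk (its top is 9 mm above the desk); x along the compartment's length, axes as those of station
- mat_yellow: Yellow mat of the same size in the other compartment, the one for tweezers. Origin and axes as for the blue mat
- brush_a: Slender artist's brush, dark red handle, 140 x 12 x 9 mm, about 20 g. Origin: middle of its length and width, on its underside; y runs along its length, z up as it starts. Lies on the bare wood in the right-hand part of the desk; may be absent
- brush_b: Slender artist's brush, dark blue handle, 127 x 9 x 9 mm, about 20 g. Origin: middle of its length and width, on its underside; y runs along its length, z up as it starts. Lies on the bare wood in the right-hand part of the desk; may be absent
- tweezers_a: Steel tweezers lying on their side, 127 x 12 x 10 mm, rigid, about 20 g. Origin: middle of its length and width, on its underside; y runs along its length, z up as it starts. Lies on the bare wood in the right-hand part of the desk; may be absent
- tweezers_b: Steel tweezers lying on their side, 123 x 14 x 10 mm, rigid, about 20 g. Origin: middle of its length and width, on its underside; y runs along its length, z up as it starts. Lies on the bare wood in the right-hand part of the desk; may be absent
- tweezers_c: Steel tweezers lying on their side, 127 x 12 x 10 mm, rigid, about 20 g. Origin: middle of its length and width, on its underside; y runs along its length, z up as it starts. Lies on the bare wood in the right-hand part of the desk; may be absent
- erlenmeyer: Bystander: small corked conical flask, 61 mm across, 97 mm high, standing loose near the front edge of the desk; origin at the centre of its base. Leave alone
- beaker: Bystander: glass beaker with white pellets, 65 x 70 x 84 mm, standing loose behind the pedestal; origin at the centre of its base. Leave alone

How it is judged:
On the way, in this order (a step that is already met when the one before it is completed fails the run):
1. the lid has been cranked fully open (value of joint crank above 8.9 rad), for 0.2 s.
2. every brush lies in the blue compartment and every pair of tweezers in the yellow one, the lid still open (x of brush_a in the frame of mat_blue between -0.06 and 0.06 m and y of brush_a in the frame of mat_blue between -0.038 and 0.038 m and z of brush_a in the frame of mat_blue between -0.005 and 0.028 m and x of brush_b in the frame of mat_blue between -0.06 and 0.06 m and y of brush_b in the frame of mat_blue between -0.038 and 0.038 m and z of brush_b in the frame of mat_blue between -0.005 and 0.028 m and x of tweezers_a in the frame of mat_yellow between -0.06 and 0.06 m and y of tweezers_a in the frame of mat_yellow between -0.038 and 0.038 m and z of tweezers_a in the frame of mat_yellow between -0.005 and 0.028 m and x of tweezers_b in the frame of mat_yellow between -0.06 and 0.06 m and y of tweezers_b in the frame of mat_yellow between -0.038 and 0.038 m and z of tweezers_b in the frame of mat_yellow between -0.005 and 0.028 m and x of tweezers_c in the frame of mat_yellow between -0.06 and 0.06 m and y of tweezers_c in the frame of mat_yellow between -0.038 and 0.038 m and z of tweezers_c in the frame of mat_yellow between -0.005 and 0.028 m and value of joint lid above 1.2 rad), for 0.2 s.
At the end, for the whole second after the job is handed in: Lid shut (lid under 0.06 rad, crank under 0.32 rad); every brush present lies in the blue mat's compartment and every pair of tweezers present in the yellow mat's (middle within 60 mm along and 38 mm across of the mat's middle, under 28 mm above its underside) (x of brush_a in the frame of mat_blue between -0.06 and 0.06 m and y of brush_a in the frame of mat_blue between -0.038 and 0.038 m and z of brush_a in the frame of mat_blue between -0.005 and 0.028 m and x of brush_b in the frame of mat_blue between -0.06 and 0.06 m and y of brush_b in the frame of mat_blue between -0.038 and 0.038 m and z of brush_b in the frame of mat_blue between -0.005 and 0.028 m and x of tweezers_a in the frame of mat_yellow between -0.06 and 0.06 m and y of tweezers_a in the frame of mat_yellow between -0.038 and 0.038 m and z of tweezers_a in the frame of mat_yellow between -0.005 and 0.028 m and x of tweezers_b in the frame of mat_yellow between -0.06 and 0.06 m and y of tweezers_b in the frame of mat_yellow between -0.038 and 0.038 m and z of tweezers_b in the frame of mat_yellow between -0.005 and 0.028 m and x of tweezers_c in the frame of mat_yellow between -0.06 and 0.06 m and y of tweezers_c in the frame of mat_yellow between -0.038 and 0.038 m and z of tweezers_c in the frame of mat_yellow between -0.005 and 0.028 m and value of joint lid below 0.06 rad and value of joint crank below 0.32 rad); the robot touches nothing.
It fails at once if the lid is pushed by the robot (more than 6 N) (contact force between any of the arm, the fingers and lid above 6 N).
It fails at once if the flask is displaced by more than 40 mm or tipped over (distance of erlenmeyer from where it was at the start of the episode above 0.04 m or angle between erlenmeyer's own z axis and vertical above 0.5 rad).
It fails at once if the beaker is displaced by more than 40 mm or tipped over (distance of beaker from where it was at the start of the episode above 0.04 m or angle between beaker's own z axis and vertical above 0.5 rad).
Of brush_a, brush_b, tweezers_a, tweezers_b, tweezers_c only 2 to 4 are there at a start; the rules pass over those that are not, and their reading is None.
At some moment in a run one of brush_a, brush_b, tweezers_a, tweezers_b, tweezers_c may be knocked a few centimetres aside while the robot is not near it.
Once in a run the grip may slacken for a moment while it holds something.
It also fails if it takes over 210 s, if anything falls off the work surface, if the arm or the gripper's body presses on something with over 40 N, if the wrist force passes 120 N, or if a joint passes its speed limit or range.

ROBOT

A 6-joint arm with a two-finger parallel gripper is mounted at the origin on a cart in front of the work surface, level with it; the furniture and walls round the work are solid. World frame = base frame: x ahead of the robot, y to its left, z up, the work surface at z = 0. Lengths are in m, angles in rad, forces in N, time in s.
With the tool pointing down it reaches from about 0.35 to 0.85 m from the base axis. Payload 8.1 kg.
Tool frame: the origin (TCP) lies on the centre line of the jaws, within the pads' length; the fingertips stand 19 mm ahead of it and the grasp point (between the pads) is the TCP (robot.tips_ahead is the distance from the TCP to the fingertips, in m); y points along the fingers, z is the direction in which the jaws open and shut, and the axes are right-handed (so a half turn about y gives the same grasp; the last joint's range is limited). The gripper opens to 93 mm and grips with 3 to 60 N. Pads are 15 mm wide; open, the fingers measure 128 mm over their backs; the gripper's body (75 mm by 188 mm) begins 65 mm behind the grasp point.
Start: joints at [-1.402, 0.13, 1.488, -0, 1.523, -0.085], TCP at [0.151, -0.581, 0.238] pointing down, gripper open.
Joint ranges: [-2.96, 2.96], [-0.89, 2.26], [0.02, 2.5], [-1.34, 4.48], [0, 2.73], [-2.66, 2.66]. Speed limits (rad/s): [2.39, 2.39, 2.79, 3.14, 3.14, 3.14].

INTERFACE

Orientations are given as a rotation vector (axis times angle).
In Python, from plant import robot, imaging, models gives the robot as it stands.
- The arm moves only by the tool carry_out, never from a script. Its argument "motion" is one flat list of numbers, 7 for each row, row after row: the shift along the tool's x, y, z in m, then the turn, a rotation vector about the tool's x, y, z in degrees, then the opening, from -1 (shut) to 1 (fully open). A call has exactly 5 rows; each row shifts and turns the pose as measured when the row begins, along the tool's axes as they then stand; what a row does not reach is not made up. A row lasts 1/10 s, in which the tool goes at most 50 mm and 8.59 degrees, less where a joint would pass 70% of its speed; a pose out of reach is approached as far as the arm can. A call is refused whole if a number of a shift passes 0.05 or a number of a turn 8.59, either way. A call with a gripper value outside its range is refused whole. The fingers move at their own pace and stop on an object; "squeeze" is the grip in N (left out, the last holds). Time passes only in rows, so rows that do not move let the fingers close, or fill a call up. It gives the time, the measured TCP pose, the force and the opening at its end, in the units of the state.
- robot.read_state(): the state, without advancing time (a new reading comes with each control period).
- imaging.read_camera(name): name is "scene" or "top" or "wrist"; returns the picture (420x560x3 uint8, blue, green, red); there is no depth.
- imaging.camera_model(name): a dict with "K" (3x3 intrinsics, pixels), "k1" (the pictures are not rectified: a ray, as slopes to the right and down, at radius r is drawn at 1 + k1 r^2 times it, then the intrinsics apply), "position" and "orientation" of the camera in the world. Camera axes: x right, y down, z forward; pixel columns grow to the right and rows downward; lengths in m; the calibration is good to about 2 mm. A picture is of the moment at which its call begins: read the wrist's pose just before it. camera_model takes no time and is no camera call; for the wrist camera it gives the pose at the moment of the call.
- robot.close_job(): hands the job in, once; it reports no verdict.
Trained networks look in the newest picture that a camera, given by its name, has taken for a name from the list of things; names that differ only in an ending like _2 or _b are one class to them, and where a whole thing is asked for, a point or a joint stands for the part that bears it (a point fixed in the world has none). Each returns a list of dicts, best first, with "confidence" (0 to 1); they miss things now and then, are a little off and sometimes report something else, mostly with a low value. They report only what shows in the picture. A call takes as long as a camera call.
- models.outline_of(camera, thing): "pixels" (420x560 bool, what is visible of it) and "pixel" ([column, row] in pixels, amid what is visible of it).
The state is a dict: "t": time; "q": joint angles; "dq": joint speeds; "joint_torque": joint torques, N m; "tool_pos": TCP position; "orientation": TCP orientation; "force": force on the tool from outside, world axes, zero at the start; "wrist_torque": the same for the moment, N m; "opening": finger opening in m.
Only numpy, scipy, OpenCV 4.12 (cv2) and the standard library are available. Lean on these libraries where they do the work, as an engineer would, in place of code of your own. Each camera call takes 0.05 s, during which the arm holds its last target.

## Working session

There is one attempt and no reset: what is moved stays moved. The work goes in short steps, Python scripts to look and compute and a tool call to move; the robot and the scene stay as the last step left them, time stands still between calls to the robot, and variables do not carry over. Pictures are saved under pics/ and viewed, and the job is handed in when it is done.

Besides the shell and the picture viewer there is one more tool, called after "Request:" as name(argument=value, ...) on one line, values as JSON. carry_out: Moves the arm, as the interface text tells. Its arguments: {"type":"object","properties":{"motion":{"type":"array","items":{"type":"number"}},"squeeze":{"type":"number"}},"required":["motion"]}

```bash
ls; mkdir -p pics; cat > h.py <<'E'
import numpy as np, cv2, sys
from plant import robot, imaging, models
from scipy.spatial.transform import Rotation as R
def rot(o):
    o=np.array(o,float)
    return o if o.shape==(3,3) else R.from_rotvec(o).as_matrix() if o.size==3 else R.from_quat(o).as_matrix()
def ray(cm,px):
    K=np.array(cm["K"]);k1=cm["k1"]
    d=np.array([(px[0]-K[0,2])/K[0,0],(px[1]-K[1,2])/K[1,1]])
    u=d.copy()
    for _ in range(20): u=d/(1+k1*(u@u))
    return rot(cm["orientation"])@np.array([u[0],u[1],1.])
def at_z(cm,px,z):
    p=np.array(cm["position"],float);d=ray(cm,px)
    return p+d*(z-p[2])/d[2]
def proj(cm,P):
    K=np.array(cm["K"]);k1=cm["k1"]
    c=rot(cm["orientation"]).T@(np.array(P,float)-np.array(cm["position"]))
    u=c[:2]/c[2];u=u*(1+k1*(u@u))
    return np.array([K[0,0]*u[0]+K[0,2],K[1,1]*u[1]+K[1,2]])
def snap(name,fn):
    cm=imaging.camera_model(name);im=imaging.read_camera(name);cv2.imwrite('pics/'+fn,im);return cm,im
E
python3 - <<'E'
from h import *
np.set_printoptions(precision=4,suppress=True)
s=robot.read_state();print({k:np.round(v,3).tolist() for k,v in s.items()})
for c in("scene","top","wrist"):
    cm,im=snap(c,c+"0.png");print(c,cm)
E
```

```text
pics
{'t': 0.0, 'q': [-1.402, 0.131, 1.489, -0.0, 1.523, -0.085], 'dq': [0.001, 0.001, -0.002, -0.002, 0.0, -0.001], 'joint_torque': [0.003, -55.984, -49.175, 0.077, 0.036, -0.0], 'tool_pos': [0.151, -0.58, 0.237], 'orientation': [-0.266, 2.088, -2.084], 'force': [0.201, -0.122, 0.655], 'wrist_torque': [-0.021, 0.013, -0.062], 'opening': 0.093}
scene {'K': array([[490.3229,   0.    , 279.965 ],
       [  0.    , 490.3229, 211.9581],
       [  0.    ,   0.    ,   1.    ]]), 'k1': 0.015275404976291734, 'position': array([0.0736, 0.4638, 0.6526]), 'orientation': array([-0.9562,  2.3588, -1.188 ])}
top {'K': array([[395.638 ,   0.    , 287.2499],
       [  0.    , 395.638 , 214.9472],
       [  0.    ,   0.    ,   1.    ]]), 'k1': 0.012513482229689225, 'position': array([ 0.437 , -0.0423,  0.9527]), 'orientation': array([-2.1439,  2.1196, -0.1914])}
wrist {'K': array([[377.6842,   0.    , 279.2754],
       [  0.    , 377.6842, 209.4691],
       [  0.    ,   0.    ,   1.    ]]), 'k1': -0.07995649018418209, 'position': array([ 0.2142, -0.5635,  0.3842]), 'orientation': array([ 2.3288, -1.8005, -0.2193])}
```

View pics/top0.png

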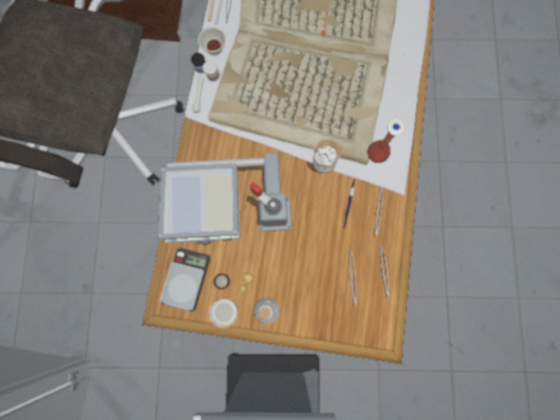

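View pics/scene0.png

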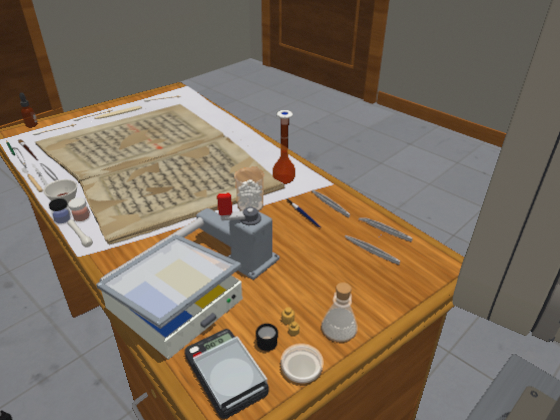

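View pics/wrist0.png

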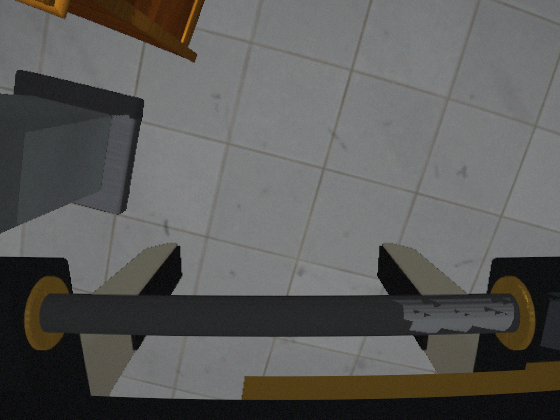

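```bash
python3 - <<'E'
from h import *
np.set_printoptions(precision=4,suppress=True)
im=cv2.imread('pics/top0.png')
cv2.imwrite('pics/top0_crop.png',cv2.resize(im[140:260,140:300],None,fx=5,fy=5,interpolation=cv2.INTER_CUBIC))
cv2.imwrite('pics/top0_crop2.png',cv2.resize(im[170:320,320:420],None,fx=4,fy=4,interpolation=cv2.INTER_CUBIC))
for th in ("brush_a","tweezers_a","mat_blue","mat_yellow","crank_grip","erlenmeyer","beaker","station"):
    r=models.outline_of("top",th)
    cm=imaging.camera_model("top")
    for d in r:
        ys,xs=np.nonzero(d["pixels"])
        rr=cv2.minAreaRect(np.stack([xs,ys],1).astype(np.float32))
        print(th,round(d["confidence"],2),d["pixel"],len(xs),rr, at_z(cm,rr[0],0.005)[:2])
E
```

```text
tweezers_a 0.66 [355.5, 293.9] 40 ((352.5, 287.5), (29.0, 5.0), 90.0) [ 0.4328 -0.2009]
tweezers_a 0.45 [375.3, 224.9] 53 ((378.9054260253906, 210.56756591796875), (3.6167776584625244, 47.51130676269531), 9.462322235107422) [ 0.6181 -0.2687]
tweezers_a 0.23 [212.2, 199.7] 8364 ((221.70298767089844, 199.52969360351562), (83.7821273803711, 134.03150939941406), 84.2894058227539) [0.641  0.1155]
mat_blue 0.47 [376.5, 201.7] 24 ((378.838134765625, 214.052001953125), (2.280857801437378, 34.36492156982422), 8.746162414550781) [ 0.6094 -0.2683]
crank_grip 0.88 [262.6, 198.6] 350 ((264.0, 196.5), (36.06244659423828, 13.435027122497559), 45.0) [0.6498 0.0122]
erlenmeyer 0.97 [267.7, 309.1] 563 ((266.5, 310.5), (27.0, 25.0), 90.0) [0.3779 0.0006]
station 0.98 [214.8, 198.9] 8530 ((221.7081298828125, 199.88674926757812), (85.28229522705078, 133.9750213623047), 84.64418029785156) [0.6401 0.1154]
```

View pics/top0_crop.png

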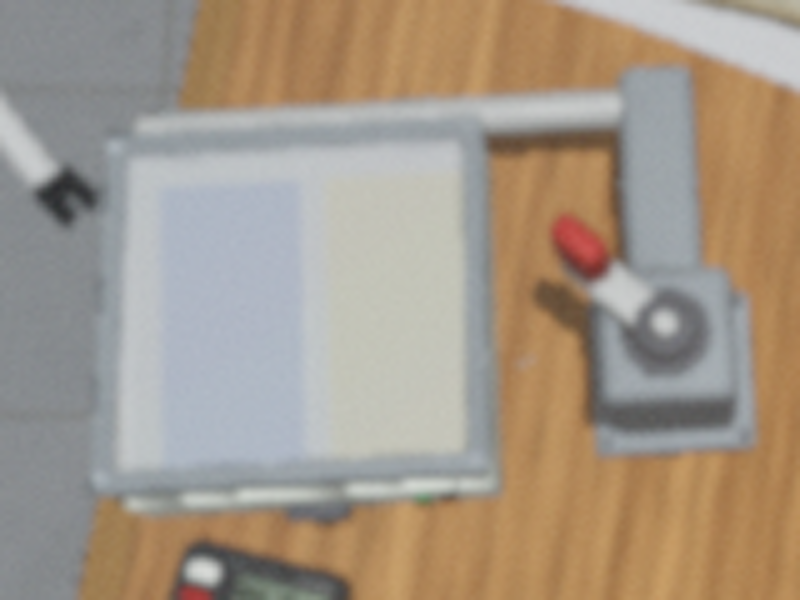

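View pics/top0_crop2.png

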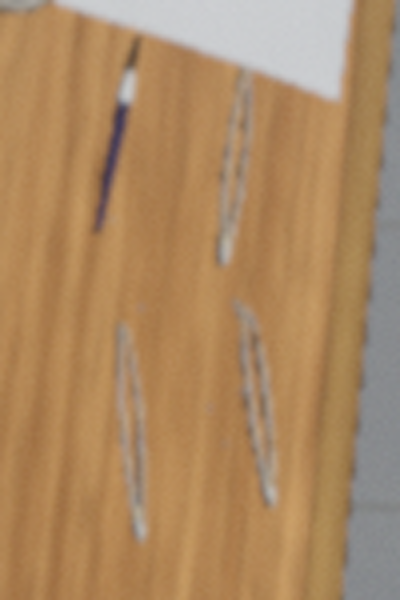

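```bash
python3 - <<'E'
from h import *
np.set_printoptions(precision=4,suppress=True)
cm=imaging.camera_model("top")
c=lambda x,y:(x/5+140-.4,y/5+140-.4)
from scipy.optimize import least_squares
# lid corners (outer frame, top surface), front corners & hinge corners
obs=[c(110,135),c(487,118),c(497,480),c(93,485)]
def model(p):
    x,y,th,cr=p
    a=.191*cr
    pts=[]
    # lid plate from hinge: local s from 0..176 toward -x ; top offset 10mm
    for s,yy in ((.0,.088),(.0,-.088),(.176,-.088),(.176,.088)):
        t=.010
        lx=.092-(s*np.cos(a)) + t*np.sin(a); lz=.046+s*np.sin(a)+t*np.cos(a)
        pts.append((lx,yy,lz))
    pts.append((-.03,-.17,.12))
    pts.append((-.03+.045*np.cos(cr),-.17+.045*np.sin(cr),.142))
    pts=np.array(pts);Rz=R.from_euler('z',th).as_matrix()
    return pts@Rz.T+[x,y,0]
O=np.array(obs+[c(665,325),c(580,247)])
f=lambda p:(np.array([proj(cm,q) for q in model(p)])-O).ravel()
r=least_squares(f,[.64,.15,0,.8]);print(r.x,np.round(r.fun.reshape(-1,2),2)); print(model(r.x))
for z in(.104,.12,.13): print(at_z(cm,c(665,325),z))
print(at_z(cm,c(580,247),.142),at_z(cm,c(580,235),.163))
q=lambda x,y:(x/4+320-.4,y/4+170-.4)
for n,a,b in(("brush",(137,40),(97,232)),("tw1",(243,65),(223,262)),("tw2",(121,325),(141,540)),("tw3",(238,303),(272,505))):
    A=at_z(cm,q(*a),.005);B=at_z(cm,q(*b),.005);d=A-B
    print(n,A,B,"mid",(A+B)/2,"len",np.linalg.norm(d),"ang",np.degrees(np.arctan2(d[1],d[0])))
E
```

```text
[0.6218 0.1571 0.0699 0.7869] [[-0.23 -0.7 ]
 [-0.54 -1.37]
 [-1.09 -1.97]
 [-0.2   1.67]
 [ 0.59  1.23]
 [ 1.35  0.85]]
[[ 0.7089  0.2515  0.0559]
 [ 0.7212  0.0759  0.0559]
 [ 0.5476  0.0637  0.0822]
 [ 0.5353  0.2393  0.0822]
 [ 0.6037 -0.0145  0.12  ]
 [ 0.6332  0.0195  0.142 ]]
[ 0.6097 -0.0127  0.104 ]
[ 0.6064 -0.0132  0.12  ]
[ 0.6044 -0.0136  0.13  ]
[0.635  0.0223 0.142 ] [0.6349 0.0208 0.163 ]
brush [ 0.6953 -0.209   0.005 ] [ 0.5751 -0.1826  0.005 ] mid [ 0.6352 -0.1958  0.005 ] len 0.12303565659867005 ang -12.386312647684115
tw1 [ 0.6802 -0.274   0.005 ] [ 0.5577 -0.2583  0.005 ] mid [ 0.6189 -0.2662  0.005 ] len 0.12342195975853427 ang -7.317919474132364
tw2 [ 0.519  -0.1962  0.005 ] [ 0.3935 -0.2057  0.005 ] mid [ 0.4563 -0.2009  0.005 ] len 0.12584530494986118 ang 4.343020439528107
tw3 [ 0.5331 -0.2666  0.005 ] [ 0.4145 -0.283   0.005 ] mid [ 0.4738 -0.2748  0.005 ] len 0.11968457203012366 ang 7.85287083230015
```

```bash
cat >> h.py <<'E'
def yaw(s): 
    M=rot(s["orientation"]); return np.degrees(np.arctan2(M[1,0],M[0,0]))
def st(s=None):
    s=s or robot.read_state()
    M=rot(s["orientation"])
    print("t %.2f pos %s yaw %.1f tilt_y %s q %s F %s op %.4f"%(s["t"],np.round(s["tool_pos"],4),yaw(s),np.round(M[:,1],3),np.round(s["q"],2),np.round(s["force"],1),s["opening"]))
    return s
def goto(P,psi):
    "tool-frame shift and turn from now to world P with tool down, tool-x yaw psi deg"
    s=robot.read_state();M=rot(s["orientation"])
    c,sn=np.cos(np.radians(psi)),np.sin(np.radians(psi))
    T=np.array([[c,0,-sn],[sn,0,c],[0,-1,0]])
    d=M.T@(np.array(P)-s["tool_pos"]); w=R.from_matrix(M.T@T).as_rotvec(degrees=True)
    print("shift(tool) mm",np.round(d*1000,1),"turn deg",np.round(w,2))
E
python3 - <<'E'
from h import *
s=st(); print(s["q"][0],s["q"][5],np.degrees(s["q"][0]-s["q"][5]),np.degrees(s["q"][0]+s["q"][5]))
print(rot(s["orientation"]))
E
```

```text
t 0.55 pos [ 0.1507 -0.5808  0.2377] yaw -165.5 tilt_y [ 0. -0. -1.] q [-1.4   0.13  1.49  0.    1.52 -0.09] F [-0.4  0.4 -0. ] op 0.0931
-1.4023878203092424 -0.08539191719579109 -75.45830688442103 -85.24349980411989
[[-9.67965336e-01  2.26340519e-05  2.51083865e-01]
 [-2.51083866e-01 -5.89394322e-05 -9.67965334e-01]
 [-7.11023721e-06 -9.99999998e-01  6.27343726e-05]]
```

Request:
carry_out(motion=[0, -0.025, 0, 0, -7.6, 0, 1, 0, -0.025, 0, 0, -7.6, 0, 1, 0, -0.025, 0, 0, -7.6, 0, 1, 0, -0.025, 0, 0, -7.6, 0, 1, 0, 0, 0, 0, 0, 0, 1], squeeze=25)

```text
t: 1.05
tool_pos: [0.1505, -0.5798, 0.3395]
orientation: [-0.743, 1.75, -1.744]
force: [-0.1, -0.5, 0.3]
opening: 0.093
```

Request:
carry_out(motion=[-0.045, 0, -0.005, 0, 0, 0, 1, -0.045, 0, -0.005, 0, 0, 0, 1, -0.045, 0, -0.005, 0, 0, 0, 1, -0.045, 0, -0.005, 0, 0, 0, 1, -0.045, 0, -0.005, 0, 0, 0, 1])

```text
t: 1.55
tool_pos: [0.2895, -0.3989, 0.3338]
orientation: [-0.726, 1.77, -1.755]
force: [0.2, -0.3, -0.8]
opening: 0.0934
```

Request:
carry_out(motion=[-0.045, 0, -0.005, 0, 0, 0, 1, -0.045, 0, -0.005, 0, 0, 0, 1, -0.045, 0, -0.005, 0, 0, 0, 1, -0.045, 0, -0.005, 0, 0, 0, 1, -0.045, 0, -0.005, 0, 0, 0, 1])

```text
t: 2.05
tool_pos: [0.436, -0.2147, 0.3294]
orientation: [-0.714, 1.784, -1.764]
force: [1.1, -0.3, -1.3]
opening: 0.0927
```

```bash
python3 - <<'E'
from h import *
st(); goto([.634,.021,.26],-135)
E
```

```text
t 2.05 pos [ 0.436  -0.2147  0.3294] yaw -136.2 tilt_y [-0.005  0.009 -1.   ] q [-0.57 -0.19  1.64  0.01  1.7   0.24] F [ 1.1 -0.3 -1.3] op 0.0927
shift(tool) mm [-305.8   70.6  -32.4] turn deg [ 0.6  -1.21 -0.17]
```

Request:
carry_out(motion=[-0.044, 0, -0.005, 0.6, -1.2, -0.2, 1, -0.044, 0, -0.005, 0, 0, 0, 1, -0.044, 0, -0.005, 0, 0, 0, 1, -0.044, 0, -0.005, 0, 0, 0, 1, -0.044, 0, -0.005, 0, 0, 0, 1])

```text
t: 2.55
tool_pos: [0.579, -0.0334, 0.324]
orientation: [-0.722, 1.771, -1.769]
force: [0.1, -0.6, -0.0]
opening: 0.0929
```

Request:
carry_out(motion=[-0.03, 0.01, -0.002, 0, 0, 0, 1, -0.025, 0.01, -0.002, 0, 0, 0, 1, 0, 0, 0, 0, 0, 0, 1, 0, 0, 0, 0, 0, 0, 1, 0, 0, 0, 0, 0, 0, 1])

```text
t: 3.05
tool_pos: [0.6172, 0.0152, 0.2967]
orientation: [-0.724, 1.779, -1.771]
force: [-0.4, -0.0, 0.1]
opening: 0.0928
```

```bash
python3 - <<'E'
from h import *
st(); goto([.634,.021,.26],-135)
cm,im=snap("wrist","w1.png"); 
print(proj(cm,[.634,.021,.163]),proj(cm,[.604,-.014,.12]))
r=models.outline_of("wrist","crank_grip")
for d in r: print(d["confidence"],d["pixel"])
E
```

```text
t 3.05 pos [0.6172 0.0152 0.2967] yaw -136.1 tilt_y [-0.01   0.001 -1.   ] q [-0.06  0.17  1.34  0.    1.64  0.75] F [-0.4 -0.   0.1] op 0.0928
shift(tool) mm [-16.4  36.5   7.8] turn deg [ 0.44 -1.07  0.37]
[290.8724277  183.54201508] [294.29876247 225.58578439]
0.63 [298.1, 201.6]
```

View pics/w1.png

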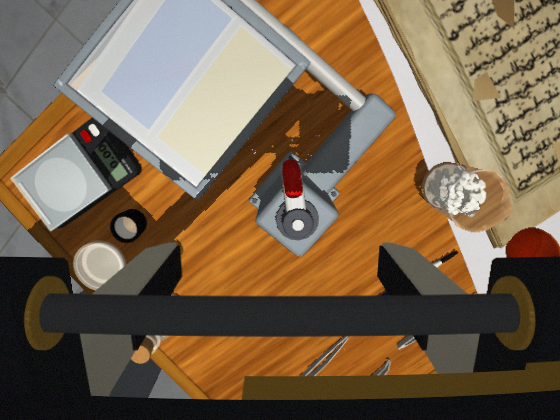

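```bash
python3 - <<'E'
from h import *
im=cv2.imread('pics/w1.png')
cv2.imwrite('pics/w1c.png',cv2.resize(im[140:270,230:360],None,fx=4.5,fy=4.5,interpolation=cv2.INTER_CUBIC))
E
```

```text
(no output)
```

View pics/w1c.png

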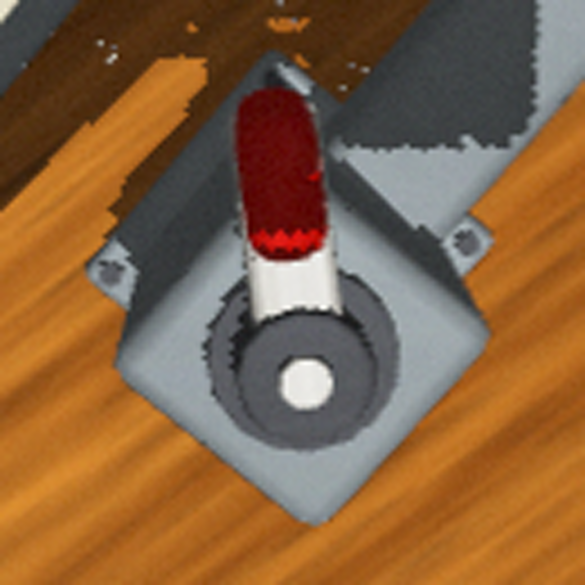

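```bash
python3 - <<'E'
from h import *
cm=imaging.camera_model("wrist");c=lambda x,y:(x/4.5+230-.4,y/4.5+140-.4)
g=at_z(cm,c(281,170),.163)
for z in(.12,.13,.14):
    h=at_z(cm,c(305,384),z);d=g-h;print(z,g,h,np.hypot(d[0],d[1]),np.degrees(np.arctan2(d[1],d[0])))
# pedestal top corners at z .104
for p in((490,335),(310,520),(118,360),(270,55)): print(at_z(cm,c(*p),.104))
goto([g[0],g[1],.155],-135)
E
```

```text
0.12 [0.63818134 0.02307366 0.163     ] [ 0.60653576 -0.01619468  0.12      ] 0.05043258720973817 51.135349006795394
0.13 [0.63818134 0.02307366 0.163     ] [ 0.60836667 -0.01382715  0.13      ] 0.047440322158023955 51.06291033269573
0.14 [0.63818134 0.02307366 0.163     ] [ 0.61019759 -0.01145962  0.14      ] 0.04444814314649524 50.98071859711362
[ 0.63782988 -0.040156    0.104     ]
[ 0.58282188 -0.0420137   0.104     ]
[0.58024768 0.01164813 0.104     ]
[0.64740489 0.03299078 0.104     ]
shift(tool) mm [-21.6 142.2   9.4] turn deg [ 0.39 -1.09  0.33]
```

```bash
python3 - <<'E'
from h import *
goto([.6375,.022,.155],-129)
E
```

```text
shift(tool) mm [-20.4 142.2   9.7] turn deg [ 0.41 -7.09  0.31]
```

Request:
carry_out(motion=[-0.02, 0.001, 0.0095, 0.4, -7.1, 0.3, 1, 0, 0, 0, 0, 0, 0, 1, 0, 0.02, 0, 0, 0, 0, 1, 0, 0.02, 0, 0, 0, 0, 1, 0, 0, 0, 0, 0, 0, 1])

```text
t: 3.65
tool_pos: [0.638, 0.0168, 0.2601]
orientation: [-0.793, 1.693, -1.7]
force: [-0.2, 0.2, 0.4]
opening: 0.0929
```

```bash
python3 - <<'E'
from h import *
st();goto([.6375,.022,.155],-129)
E
```

```text
t 3.65 pos [0.638  0.0168 0.2601] yaw -129.6 tilt_y [ 0.006 -0.001 -1.   ] q [-0.05  0.22  1.35 -0.    1.57  0.64] F [-0.2  0.2  0.4] op 0.0929
shift(tool) mm [ -3.4 105.1  -4.3] turn deg [-0.32 -0.63 -0.16]
```

Request:
carry_out(motion=[-0.0035, 0.027, -0.0045, -0.3, -0.6, -0.2, 1, 0, 0.027, 0, 0, 0, 0, 1, 0, 0.027, 0, 0, 0, 0, 1, 0, 0.02, 0, 0, 0, 0, 1, 0, 0.003, 0, 0, 0, 0, 1])

```text
t: 4.15
tool_pos: [0.6384, 0.0186, 0.1625]
orientation: [-0.788, 1.692, -1.703]
force: [-0.2, -1.3, -0.3]
opening: 0.0929
```

```bash
python3 - <<'E'
from h import *
st();goto([.6375,.022,.155],-129)
E
```

```text
t 4.15 pos [0.6384 0.0186 0.1625] yaw -129.8 tilt_y [ 0.01  -0.002 -1.   ] q [-0.05  0.27  1.47 -0.    1.39  0.64] F [-0.2 -1.3 -0.3] op 0.0929
shift(tool) mm [-2.   7.5 -2.9] turn deg [-0.5  -0.8  -0.26]
```

Request:
carry_out(motion=[-0.002, 0.009, -0.003, -0.5, -0.8, -0.2, 0, 0, 0, 0, 0, 0, 0, -1, 0, 0, 0, 0, 0, 0, -1, 0, 0, 0, 0, 0, 0, -1, 0, 0, 0, 0, 0, 0, -1])

```text
t: 4.65
tool_pos: [0.6397, 0.0213, 0.1596]
orientation: [-0.798, 1.688, -1.692]
force: [-0.5, 0.1, -0.2]
opening: 0.0575
```

Request:
carry_out(motion=[0, 0, 0, 0, 0, 0, -1, 0, 0, 0, 0, 0, 0, -1, 0, 0, 0, 0, 0, 0, -1, 0, 0, 0, 0, 0, 0, -1, 0, 0, 0, 0, 0, 0, -1])

```text
t: 5.15
tool_pos: [0.6403, 0.0217, 0.161]
orientation: [-0.796, 1.687, -1.692]
force: [-3.6, 4.1, 1.6]
opening: 0.0174
```

```bash
python3 - <<'E'
from h import *
s=st();goto([.6375,.022,.155],-129)
E
```

```text
t 5.15 pos [0.6403 0.0217 0.161 ] yaw -129.1 tilt_y [ 0.009  0.001 -1.   ] q [-0.05  0.28  1.46  0.    1.39  0.64] F [-3.6  4.1  1.6] op 0.0174
shift(tool) mm [ 1.6  6.  -2.4] turn deg [-0.34 -0.11 -0.36]
```

Request:
carry_out(motion=[0.0004, 0.001, -0.0063, 0, -8, 0, -1, 0.0004, 0.001, -0.0063, 0, -8, 0, -1, 0.0004, 0, -0.0063, 0, -8, 0, -1, 0.0004, 0, -0.0063, 0, -8, 0, -1, 0.0004, 0, -0.0063, 0, -8, 0, -1])

```text
t: 5.65
tool_pos: [0.6095, 0.0342, 0.1609]
orientation: [-1.218, 1.179, -1.181]
force: [-3.4, 0.5, 3.6]
opening: 0.0146
```

```bash
cat >> h.py <<'E'
AX=np.array([.609,-.014])
def cr():
    s=st();d=np.array(s["tool_pos"][:2])-AX;M=rot(s["orientation"])
    F=M.T@np.array(s["force"])
    print("r %.1f phase %.1f  toolF %s torque %s"%(1000*np.hypot(*d),np.degrees(np.arctan2(d[1],d[0])),np.round(F,1),np.round(s["wrist_torque"],2)))
E
python3 - <<'E'
from h import *
cr()
E
```

```text
t 5.65 pos [0.6095 0.0342 0.1609] yaw -87.9 tilt_y [ 0.007  0.005 -1.   ] q [-0.03  0.2   1.55  0.01  1.38 -0.07] F [-3.4  0.5  3.6] op 0.0146
r 48.3 phase 89.4  toolF [-0.6 -3.6 -3.4] torque [ 0.    0.57 -0.42]
```

Request:
carry_out(motion=[0.0005, 0, -0.0063, 0, -8, 0, -1, 0.0005, 0, -0.0063, 0, -8, 0, -1, 0.0005, 0, -0.0063, 0, -8, 0, -1, 0.0005, 0, -0.0063, 0, -8, 0, -1, 0.0005, 0, -0.0063, 0, -8, 0, -1])

```text
t: 6.15
tool_pos: [0.5765, 0.0232, 0.1609]
orientation: [-1.471, 0.632, -0.627]
force: [-2.5, -1.2, 2.7]
opening: 0.0143
```

Request:
carry_out(motion=[0.0005, 0, -0.0063, 0, -8, 0, -1, 0.0005, 0, -0.0063, 0, -8, 0, -1, 0.0005, 0, -0.0063, 0, -8, 0, -1, 0.0005, 0, -0.0063, 0, -8, 0, -1, 0.0005, 0, -0.0063, 0, -8, 0, -1])

```text
t: 6.65
tool_pos: [0.5592, -0.0072, 0.1609]
orientation: [-1.566, 0.07, -0.058]
force: [-1.2, -2.6, 1.2]
opening: 0.0144
```

```bash
python3 - <<'E'
from h import *
cr()
E
```

```text
t 6.65 pos [ 0.5592 -0.0072  0.1609] yaw -4.6 tilt_y [-0.008  0.005 -1.   ] q [-0.11  0.08  1.69  0.    1.39 -1.6 ] F [-1.2 -2.6  1.2] op 0.0144
r 50.2 phase 172.2  toolF [-1.  -1.2 -2.7] torque [-0.49  0.04 -0.39]
```

Request:
carry_out(motion=[0.0005, 0, -0.0063, 0, -8, 0, -1, 0.0005, 0, -0.0063, 0, -8, 0, -1, 0.0005, 0, -0.0063, 0, -8, 0, -1, 0.0005, 0, -0.0063, 0, -8, 0, -1, 0.0005, 0, -0.0063, 0, -8, 0, -1])

```text
t: 7.15
tool_pos: [0.5665, -0.0413, 0.1609]
orientation: [-1.508, -0.496, 0.511]
force: [1.2, -1.9, -1.5]
opening: 0.0141
```

Request:
carry_out(motion=[0.0005, 0, -0.0063, 0, -8, 0, -1, 0, 0, 0, 0, 0, 0, 1, 0, 0, 0, 0, 0, 0, 1, 0, 0, 0, 0, 0, 0, 1, 0, 0, 0, 0, 0, 0, 1])

```text
t: 7.65
tool_pos: [0.5706, -0.0469, 0.1606]
orientation: [-1.48, -0.602, 0.617]
force: [-0.1, 0.2, -0.0]
opening: 0.0418
```

```bash
python3 - <<'E'
from h import *
cr()
E
```

```text
t 7.65 pos [ 0.5706 -0.0469  0.1606] yaw 44.7 tilt_y [-0.01 -0.   -1.  ] q [-0.17  0.11  1.65 -0.    1.39 -2.52] F [-0.1  0.2 -0. ] op 0.0418
r 50.6 phase -139.4  toolF [0.1 0.  0.2] torque [ 0.07 -0.17 -0.03]
```

Request:
carry_out(motion=[0, -0.025, 0, 0, 0, 0, 1, 0, -0.025, 0, 0, 0, 0, 1, 0, 0, 0, 0, 8.5, 0, 1, 0, 0, 0, 0, 8.5, 0, 1, 0, 0, 0, 0, 8.5, 0, 1])

```text
t: 8.15
tool_pos: [0.5702, -0.0452, 0.2124]
orientation: [-1.554, -0.243, 0.261]
force: [-0.4, 0.1, -0.1]
opening: 0.0818
```

Request:
carry_out(motion=[0, 0, 0, 0, 8.5, 0, 1, 0, 0, 0, 0, 8.5, 0, 1, 0, 0, 0, 0, 8.5, 0, 1, 0, 0, 0, 0, 8.5, 0, 1, 0, 0, 0, 0, 8.5, 0, 1])

```text
t: 8.65
tool_pos: [0.5698, -0.0436, 0.2129]
orientation: [-1.547, 0.345, -0.328]
force: [-0.8, -0.3, 0.3]
opening: 0.0929
```

Request:
carry_out(motion=[0, 0, 0, 0, 8.5, 0, 1, 0, 0, 0, 0, 8.5, 0, 1, 0, 0, 0, 0, 8.5, 0, 1, 0, 0, 0, 0, 8.5, 0, 1, 0, 0, 0, 0, 8.5, 0, 1])

```text
t: 9.15
tool_pos: [0.5691, -0.0419, 0.213]
orientation: [-1.375, 0.924, -0.909]
force: [-0.9, -0.5, 0.5]
opening: 0.0934
```

Request:
carry_out(motion=[0, 0, 0, 0, 8.5, 0, 1, 0, 0, 0, 0, 8.5, 0, 1, 0, 0, 0, 0, 8.5, 0, 1, 0, 0, 0, 0, 8.5, 0, 1, 0, 0, 0, 0, 8.5, 0, 1])

```text
t: 9.65
tool_pos: [0.5684, -0.0402, 0.213]
orientation: [-1.027, 1.476, -1.464]
force: [-0.3, 0.5, 0.2]
opening: 0.0928
```

```bash
sed -i 's/AX=np.array(.*/AX=np.array([.605,-.013])/' h.py; python3 - <<'E'
from h import *
cr();
s=robot.read_state();g=AX+.046*np.array([np.cos(np.radians(224.7)),np.sin(np.radians(224.7))]);print(g)
goto([g[0],g[1],.157],44.7-180)
E
```

```text
t 9.65 pos [ 0.5684 -0.0402  0.213 ] yaw -110.5 tilt_y [-0.011  0.001 -1.   ] q [-0.16  0.07  1.59 -0.    1.49  0.2 ] F [-0.3  0.5  0.2] op 0.0928
r 45.6 phase -143.4  toolF [-0.4 -0.2 -0.4] torque [-0.01 -0.08  0.01]
[ 0.57230322 -0.04535616]
shift(tool) mm [ 3.3 56.   6. ] turn deg [ 0.57 24.79  0.31]
```

Request:
carry_out(motion=[0.0033, 0, 0.006, 0.5, 8.3, 0.3, 1, 0, 0, 0, 0, 8.3, 0, 1, 0, 0, 0, 0, 8.3, 0, 1, 0, 0.028, 0, 0, 0, 0, 1, 0, 0.028, 0, 0, 0, 0, 1])

```text
t: 10.15
tool_pos: [0.576, -0.0443, 0.1613]
orientation: [-0.696, 1.776, -1.78]
force: [-0.1, 0.1, -0.2]
opening: 0.0935
```

```bash
 python3 - <<'E'
from h import *
cr();goto([.5715,-.046,.157],44.7-180)
E
```

```text
t 10.15 pos [ 0.576  -0.0443  0.1613] yaw -136.8 tilt_y [ 0.009  0.001 -1.   ] q [-0.17  0.11  1.65  0.    1.37  0.65] F [-0.1  0.1 -0.2] op 0.0935
r 42.7 phase -132.9  toolF [-0.   0.2 -0.2] torque [-0.03 -0.02  0.01]
shift(tool) mm [ 4.4  4.2 -1.8] turn deg [-0.31 -1.5  -0.38]
```

Request:
carry_out(motion=[0.0044, 0.005, -0.0018, -0.3, -1.5, -0.4, 0, 0, 0, 0, 0, 0, 0, -1, 0, 0, 0, 0, 0, 0, -1, 0, 0, 0, 0, 0, 0, -1, 0, 0, 0, 0, 0, 0, -1])

```text
t: 10.65
tool_pos: [0.5699, -0.0453, 0.1558]
orientation: [-0.729, 1.766, -1.763]
force: [0.1, 0.5, -0.4]
opening: 0.0576
```

Request:
carry_out(motion=[0, 0, 0, 0, 0, 0, -1, 0, 0, 0, 0, 0, 0, -1, 0, 0, 0, 0, 0, 0, -1, 0, 0, 0, 0, 0, 0, -1, 0, 0, 0, 0, 0, 0, -1])

```text
t: 11.15
tool_pos: [0.5714, -0.0456, 0.1584]
orientation: [-0.725, 1.763, -1.764]
force: [-0.3, 0.6, -0.5]
opening: 0.0178
```

Request:
carry_out(motion=[-0.0005, 0, 0.0063, 0, -8, 0, -1, -0.0005, 0, 0.0063, 0, -8, 0, -1, -0.0005, 0, 0.0063, 0, -8, 0, -1, -0.0005, 0, 0.0063, 0, -8, 0, -1, -0.0005, 0, 0.0063, 0, -8, 0, -1])

```text
t: 11.65
tool_pos: [0.6003, -0.0614, 0.1584]
orientation: [-1.177, 1.259, -1.266]
force: [1.6, -0.6, -1.1]
opening: 0.0148
```

```bash
 python3 - <<'E'
from h import *
cr()
E
```

```text
t 11.65 pos [ 0.6003 -0.0614  0.1584] yaw -94.1 tilt_y [ 0.001 -0.004 -1.   ] q [-0.18  0.19  1.57 -0.    1.38 -0.11] F [ 1.6 -0.6 -1.1] op 0.0148
r 48.6 phase -95.6  toolF [0.5 1.1 1.7] torque [-0.09 -0.4  -0.34]
```

Request:
carry_out(motion=[-0.0005, 0, 0.0063, 0, -8, 0, -1, -0.0005, 0, 0.0063, 0, -8, 0, -1, -0.0005, 0, 0.0063, 0, -8, 0, -1, -0.0005, 0, 0.0063, 0, -8, 0, -1, -0.0005, 0, 0.0063, 0, -8, 0, -1])

```text
t: 12.15
tool_pos: [0.633, -0.0545, 0.1584]
orientation: [-1.452, 0.712, -0.723]
force: [2.6, 1.6, -1.0]
opening: 0.0146
```

Request:
carry_out(motion=[-0.0005, 0, 0.0063, 0, -8, 0, -1, -0.0005, 0, 0.0063, 0, -8, 0, -1, -0.0005, 0, 0.0063, 0, -8, 0, -1, -0.0005, 0, 0.0063, 0, -8, 0, -1, -0.0005, 0, 0.0063, 0, -8, 0, -1])

```text
t: 12.65
tool_pos: [0.6529, -0.0275, 0.1584]
orientation: [-1.569, 0.144, -0.162]
force: [1.5, 1.6, -0.3]
opening: 0.0145
```

```bash
 python3 - <<'E'
from h import *
cr();snap("scene","s2.png");snap("top","t2.png")
E
```

```text
t 12.65 pos [ 0.6529 -0.0275  0.1584] yaw -11.1 tilt_y [ 0.011 -0.005 -1.   ] q [-0.12  0.31  1.43 -0.    1.39 -1.49] F [ 1.5  1.6 -0.3] op 0.0145
r 50.1 phase -16.9  toolF [1.2 0.3 1.8] torque [ 0.45 -0.31 -0.31]
```

View pics/s2.png

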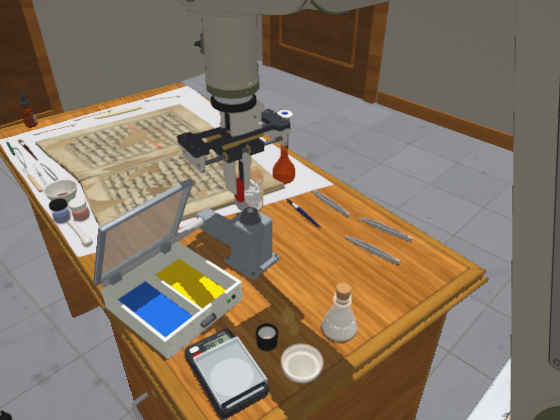

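Request:
carry_out(motion=[-0.0005, 0, 0.0063, 0, -8, 0, -1, -0.0005, 0, 0.0063, 0, -8, 0, -1, -0.0005, 0, 0.0063, 0, -8, 0, -1, -0.0005, 0, 0.0063, 0, -8, 0, -1, -0.0005, 0, 0.0063, 0, -8, 0, -1])

```text
t: 13.25
tool_pos: [0.6502, 0.0052, 0.1584]
orientation: [-1.539, -0.408, 0.384]
force: [1.3, 2.4, 0.7]
opening: 0.0142
```

Request:
carry_out(motion=[-0.0005, 0, 0.0063, 0, -8, 0, -1, -0.0005, 0, 0.0063, 0, -8, 0, -1, 0, 0, 0, 0, 0, 0, 1, 0, 0, 0, 0, 0, 0, 1, 0, 0, 0, 0, 0, 0, 1])

```text
t: 13.75
tool_pos: [0.6421, 0.0163, 0.1581]
orientation: [-1.489, -0.621, 0.597]
force: [0.2, 0.2, 0.6]
opening: 0.0341
```

```bash
 python3 - <<'E'
from h import *
cr()
E
```

```text
t 13.75 pos [0.6421 0.0163 0.1581] yaw 44.6 tilt_y [ 0.016  0.    -1.   ] q [-0.05  0.28  1.47  0.    1.38 -2.4 ] F [0.2 0.2 0.6] op 0.0341
r 47.3 phase 38.3  toolF [ 0.3 -0.6 -0. ] torque [ 0.09 -0.12 -0.01]
```

Request:
carry_out(motion=[0, 0, 0, 0, 0, 0, 1, 0, -0.027, 0, 0, 0, 0, 1, 0, -0.027, 0, 0, 0, 0, 1, 0, 0, 0, 0, 8.5, 0, 1, 0, 0, 0, 0, 8.5, 0, 1])

```text
t: 14.25
tool_pos: [0.6406, 0.0144, 0.2124]
orientation: [-1.543, -0.373, 0.355]
force: [0.2, -0.0, 0.2]
opening: 0.0737
```

Request:
carry_out(motion=[0, 0, 0, 0, 8.5, 0, 1, 0, 0, 0, 0, 8.5, 0, 1, 0, 0, 0, 0, 8.5, 0, 1, 0, 0, 0, 0, 8.5, 0, 1, 0, 0, 0, 0, 8.5, 0, 1])

```text
t: 14.75
tool_pos: [0.6414, 0.0125, 0.2134]
orientation: [-1.558, 0.214, -0.235]
force: [-0.3, -0.1, 1.1]
opening: 0.093
```

Request:
carry_out(motion=[0, 0, 0, 0, 8.5, 0, 1, 0, 0, 0, 0, 8.5, 0, 1, 0, 0, 0, 0, 8.5, 0, 1, 0, 0, 0, 0, 8.5, 0, 1, 0, 0, 0, 0, 8.5, 0, 1])

```text
t: 15.25
tool_pos: [0.6416, 0.0106, 0.2129]
orientation: [-1.411, 0.797, -0.816]
force: [0.4, 0.3, -0.1]
opening: 0.0932
```

Request:
carry_out(motion=[0, 0, 0, 0, 8.5, 0, 1, 0, 0, 0, 0, 8.5, 0, 1, 0, 0, 0, 0, 8.5, 0, 1, 0, 0, 0, 0, 8.5, 0, 1, 0, 0, 0, 0, 8.5, 0, 1])

```text
t: 15.75
tool_pos: [0.6416, 0.0088, 0.2123]
orientation: [-1.092, 1.357, -1.372]
force: [0.8, 0.2, -0.3]
opening: 0.093
```

```bash
python3 - <<'E'
from h import *
cr();
goto([.641,.0165,.157],44.6-180)
E
```

```text
t 15.75 pos [0.6416 0.0088 0.2123] yaw -102.3 tilt_y [ 0.011 -0.002 -1.   ] q [-0.07  0.24  1.41 -0.    1.48  0.15] F [ 0.8  0.2 -0.3] op 0.0930
r 42.6 phase 30.7  toolF [-0.3  0.4  0.7] torque [-0.02 -0.05  0.01]
shift(tool) mm [-7.4 55.3 -2.9] turn deg [-0.62 33.05 -0.18]
```

Request:
carry_out(motion=[-0.0074, 0, -0.0029, -0.6, 8.3, -0.2, 1, 0, 0, 0, 0, 8.3, 0, 1, 0, 0, 0, 0, 8.3, 0, 1, 0, 0.022, 0, 0, 8.3, 0, 1, 0, 0.028, 0, 0, 0, 0, 1])

```text
t: 16.25
tool_pos: [0.6439, 0.0147, 0.1665]
orientation: [-0.693, 1.776, -1.789]
force: [0.6, 0.2, 0.1]
opening: 0.0925
```

```bash
 python3 - <<'E'
from h import *
cr();goto([.641,.0165,.157],44.6-180)
E
```

```text
t 16.25 pos [0.6439 0.0147 0.1665] yaw -137.2 tilt_y [ 0.009 -0.004 -1.   ] q [-0.05  0.28  1.45 -0.    1.4   0.77] F [0.6 0.2 0.1] op 0.0925
r 47.8 phase 35.5  toolF [-0.6 -0.1  0.3] torque [-0.06  0.02  0.07]
shift(tool) mm [ 1.   9.5 -3.4] turn deg [-0.5  -1.75 -0.2 ]
```

Request:
carry_out(motion=[0.001, 0.01, -0.0034, -0.5, -1.7, -0.2, 0, 0, 0, 0, 0, 0, 0, -1, 0, 0, 0, 0, 0, 0, -1, 0, 0, 0, 0, 0, 0, -1, 0, 0, 0, 0, 0, 0, -1])

```text
t: 16.75
tool_pos: [0.6394, 0.0159, 0.1545]
orientation: [-0.728, 1.769, -1.765]
force: [-0.1, -0.1, -0.2]
opening: 0.0576
```

Request:
carry_out(motion=[0, 0, 0, 0, 0, 0, -1, 0, 0, 0, 0, 0, 0, -1, 0, 0, 0, 0, 0, 0, -1, 0, 0, 0, 0, 0, 0, -1, 0, 0, 0, 0, 0, 0, -1])

```text
t: 17.25
tool_pos: [0.6409, 0.0159, 0.1575]
orientation: [-0.723, 1.766, -1.766]
force: [-0.0, -0.7, -0.3]
opening: 0.0177
```

Request:
carry_out(motion=[0.0005, 0, -0.0063, 0, -8, 0, -1, 0.0005, 0, -0.0063, 0, -8, 0, -1, 0.0005, 0, -0.0063, 0, -8, 0, -1, 0.0005, 0, -0.0063, 0, -8, 0, -1, 0.0005, 0, -0.0063, 0, -8, 0, -1])

```text
t: 17.75
tool_pos: [0.613, 0.0301, 0.1575]
orientation: [-1.171, 1.264, -1.262]
force: [-0.6, -0.2, 1.2]
opening: 0.0141
```

Request:
carry_out(motion=[0.0005, 0, -0.0063, 0, -8, 0, -1, 0.0005, 0, -0.0063, 0, -8, 0, -1, 0.0005, 0, -0.0063, 0, -8, 0, -1, 0.0005, 0, -0.0063, 0, -8, 0, -1, 0.0005, 0, -0.0063, 0, -8, 0, -1])

```text
t: 18.25
tool_pos: [0.5818, 0.0223, 0.1575]
orientation: [-1.447, 0.715, -0.714]
force: [1.0, 0.2, -0.3]
opening: 0.0141
```

```bash
 python3 - <<'E'
from h import *
cr()
E
```

```text
t 18.25 pos [0.5818 0.0223 0.1575] yaw -52.5 tilt_y [ 0.     0.004 -1.   ] q [-0.05  0.13  1.63  0.    1.37 -0.71] F [ 1.   0.2 -0.3] op 0.0141
r 42.3 phase 123.2  toolF [0.5 0.3 0.9] torque [-0.24 -0.17 -0.22]
```

Request:
carry_out(motion=[0.0005, 0, -0.0063, 0, -8, 0, -1, 0.0005, 0, -0.0063, 0, -8, 0, -1, 0.0005, 0, -0.0063, 0, -8, 0, -1, 0.0005, 0, -0.0063, 0, -8, 0, -1, 0.0005, 0, -0.0063, 0, -8, 0, -1])

```text
t: 18.75
tool_pos: [0.5637, -0.0041, 0.1575]
orientation: [-1.562, 0.149, -0.146]
force: [0.2, -0.3, -1.1]
opening: 0.0143
```

Request:
carry_out(motion=[0.0003, 0, -0.004, 0, -5, 0, -1, 0.0003, 0, -0.004, 0, -5, 0, -1, 0.0002, 0, -0.002, 0, -3, 0, -1, 0.0002, 0, -0.002, 0, -2, 0, -1, 0, 0, 0, 0, 0, 0, -1])

```text
t: 19.25
tool_pos: [0.5625, -0.0172, 0.1574]
orientation: [-1.565, -0.067, 0.071]
force: [0.4, -0.5, -0.4]
opening: 0.0137
```

```bash
 python3 - <<'E'
from h import *
cr();snap("scene","s3.png")
E
```

```text
t 19.25 pos [ 0.5625 -0.0172  0.1574] yaw 5.1 tilt_y [-0.003  0.004 -1.   ] q [-0.12  0.08  1.69  0.    1.37 -1.78] F [ 0.4 -0.5 -0.4] op 0.0137
r 42.7 phase -174.3  toolF [ 0.4  0.4 -0.5] torque [-0.28 -0.4  -0.13]
```

View pics/s3.png

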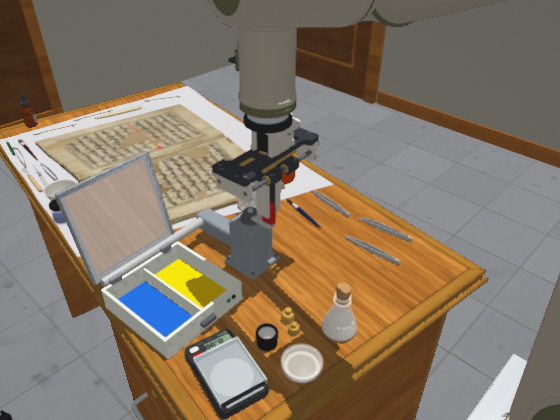

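Request:
carry_out(motion=[0, 0, 0, 0, 0, 0, 1, 0, 0, 0, 0, 0, 0, 1, 0, 0, 0, 0, 0, 0, 1, 0, 0, 0, 0, 0, 0, 1, 0, -0.03, 0, 0, 0, 0, 1])

```text
t: 19.8
tool_pos: [0.5597, -0.0165, 0.183]
orientation: [-1.564, -0.058, 0.075]
force: [-0.9, 0.4, -0.1]
opening: 0.0494
```

Request:
carry_out(motion=[0, -0.035, 0, 0, 4, 0, 1, 0, -0.035, -0.01, 0, 4, 0, 1, 0, 0, -0.04, 0, 4, 0, 1, 0, 0, -0.045, 0, 4, 0, 1, 0.01, 0, -0.045, 0, 1, 0, 1])

```text
t: 20.3
tool_pos: [0.5555, -0.1557, 0.2606]
orientation: [-1.56, 0.172, -0.165]
force: [0.6, 0.3, 0.2]
opening: 0.0893
```

```bash
 python3 - <<'E'
from h import *
st();cm,im=snap("top","t4.png")
cv2.imwrite('pics/t4a.png',cv2.resize(im[140:330,140:420],None,fx=2.8,fy=2.8,interpolation=cv2.INTER_CUBIC))
goto([.635,-.196,.2],-12)
E
```

```text
t 20.30 pos [ 0.5555 -0.1557  0.2606] yaw -12.3 tilt_y [-0.003  0.005 -1.   ] q [-0.36  0.06  1.52  0.    1.57 -1.72] F [0.6 0.3 0.2] op 0.0893
shift(tool) mm [ 85.6  59.7 -15.1] turn deg [-0.01 -0.55 -0.25]
```

View pics/t4a.png

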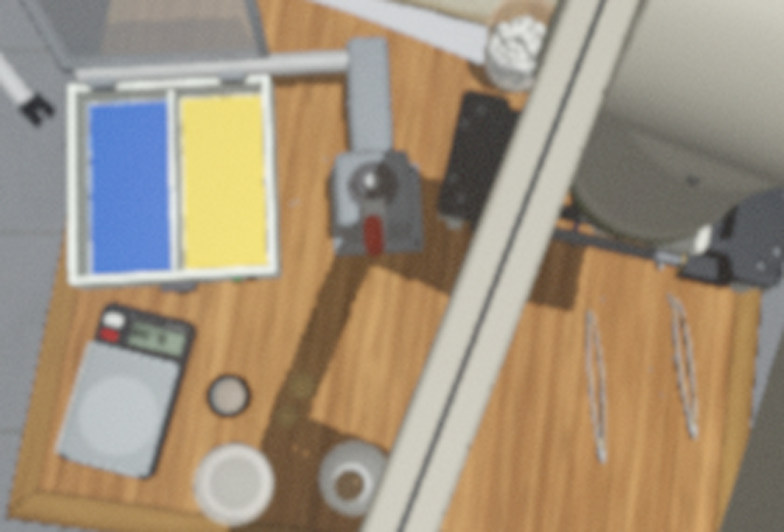

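Request:
carry_out(motion=[0.045, 0, -0.01, 0, 0, 0, 1, 0.04, 0.02, -0.005, 0, 0, 0, 1, 0, 0.03, 0, 0, 0, 0, 1, 0, 0.01, 0, 0, 0, 0, 1, 0, 0, 0, 0, 0, 0, 1])

```text
t: 20.85
tool_pos: [0.632, -0.1995, 0.192]
orientation: [-1.561, 0.188, -0.167]
force: [0.3, -0.2, 0.6]
opening: 0.0928
```

```bash
 python3 - <<'E'
from h import *
np.set_printoptions(precision=4,suppress=True)
st();cm=imaging.camera_model("top");c=lambda x,y:(x/2.8+140-.3,y/2.8+140-.3)
for n,z,ps in(("blue",.009,[(90,103),(168,98),(172,268),(93,273)]),("yel",.009,[(180,97),(262,94),(270,265),(184,270)]),("rim",.044,[(68,85),(272,74),(278,272),(70,285)])):
    P=np.array([at_z(cm,c(*p),z) for p in ps]);m=P.mean(0)
    d=(P[0]+P[1]-P[2]-P[3])/2; e=(P[0]+P[3]-P[1]-P[2])/2
    print(n,m,"lenx",np.linalg.norm(d),"yaw",np.degrees(np.arctan2(d[1],d[0])),"leny",np.linalg.norm(e),np.degrees(np.arctan2(-e[0],e[1])))
cm,im=snap("wrist","w5.png"); 
for p in ((.6953,-.209,.005),(.5751,-.1826,.005),(.635,-.196,.005)):print(proj(cm,p))
goto([.635,-.196,.0225],-12.4)
E
```

```text
t 20.85 pos [ 0.632  -0.1995  0.192 ] yaw -13.0 tilt_y [-0.013  0.004 -1.   ] q [-0.38  0.33  1.34 -0.    1.49 -1.73] F [ 0.3 -0.2  0.6] op 0.0928
blue [0.6242 0.1997 0.009 ] lenx 0.15054412121038757 yaw 4.304422931566107 leny 0.0677936739596786 4.433681341617266
yel [0.6287 0.1192 0.009 ] lenx 0.15263876450213837 yaw 4.27521880669138 leny 0.07276779680741415 3.46610671899256
rim [0.6235 0.1565 0.044 ] lenx 0.17003098217449727 yaw 3.911234516788867 leny 0.17169043451358446 4.108463977141133
[283.7619 261.1638]
[282.8136 127.7651]
[283.052  196.8956]
shift(tool) mm [  4.3 170.3   3.8] turn deg [-0.08 -0.54 -0.75]
```

View pics/w5.png

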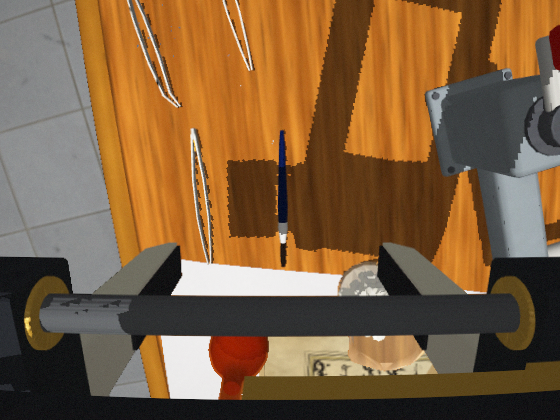

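Request:
carry_out(motion=[0.004, 0.035, 0.004, -0.1, -0.5, -0.7, -0.2, 0, 0.035, 0, 0, 0, 0, -0.2, 0, 0.035, 0, 0, 0, 0, -0.2, 0, 0.035, 0, 0, 0, 0, -0.2, 0, 0.01, 0, 0, 0, 0, -0.2])

```text
t: 21.4
tool_pos: [0.6444, -0.1971, 0.0561]
orientation: [-1.571, 0.151, -0.186]
force: [-0.8, 0.6, -0.3]
opening: 0.0575
```

```bash
 python3 - <<'E'
from h import *
st();goto([.635,-.196,.0225],-12.4)
E
```

```text
t 21.40 pos [ 0.6444 -0.1971  0.0561] yaw -12.3 tilt_y [ 0.021 -0.009 -1.   ] q [-0.37  0.45  1.45 -0.    1.22 -1.73] F [-0.8  0.6 -0.3] op 0.0575
shift(tool) mm [-10.2  33.3  -0.8] turn deg [0.23 0.11 1.3 ]
```

Request:
carry_out(motion=[-0.008, 0.012, -0.001, 0.2, 0, 1.3, -0.3, -0.002, 0.012, 0, 0, 0, 0, -0.3, 0, 0.006, 0, 0, 0, 0, -0.3, 0, 0, 0, 0, 0, 0, -0.3, 0, 0, 0, 0, 0, 0, -0.3])

```text
t: 21.9
tool_pos: [0.6376, -0.197, 0.0317]
orientation: [-1.567, 0.163, -0.173]
force: [-0.2, 0.1, -0.7]
opening: 0.0325
```

```bash
 python3 - <<'E'
from h import *
st();goto([.635,-.196,.0225],-12.4)
E
```

```text
t 21.90 pos [ 0.6376 -0.197   0.0317] yaw -12.3 tilt_y [ 0.006 -0.003 -1.   ] q [-0.38  0.47  1.46 -0.    1.2  -1.73] F [-0.2  0.1 -0.7] op 0.0325
shift(tool) mm [-2.8  9.2  0.4] turn deg [0.09 0.14 0.39]
```

Request:
carry_out(motion=[-0.003, 0.008, 0, 0, 0, 0.4, -0.3, 0, 0.002, 0, 0, 0, 0, -0.4, 0, 0, 0, 0, 0, 0, -1, 0, 0, 0, 0, 0, 0, -1, 0, 0, 0, 0, 0, 0, -1], squeeze=20)

```text
t: 22.4
tool_pos: [0.636, -0.197, 0.0232]
orientation: [-1.567, 0.166, -0.17]
force: [-0.1, 0.1, 0.3]
opening: 0.0088
```

Request:
carry_out(motion=[0, 0, 0, 0, 0, 0, -1, 0, 0, 0, 0, 0, 0, -1, 0, 0, 0, 0, 0, 0, -1, 0, 0, 0, 0, 0, 0, -1, 0, 0, 0, 0, 0, 0, -1])

```text
t: 22.9
tool_pos: [0.6361, -0.197, 0.0234]
orientation: [-1.567, 0.166, -0.17]
force: [-0.3, -1.0, -0.5]
opening: 0.0087
```

```bash
 python3 - <<'E'
from h import *
st();snap("wrist","w6.png")
E
```

```text
t 22.90 pos [ 0.6361 -0.197   0.0234] yaw -12.3 tilt_y [ 0.002 -0.003 -1.   ] q [-0.38  0.48  1.47 -0.    1.19 -1.73] F [-0.3 -1.  -0.5] op 0.0087
```

View pics/w6.png

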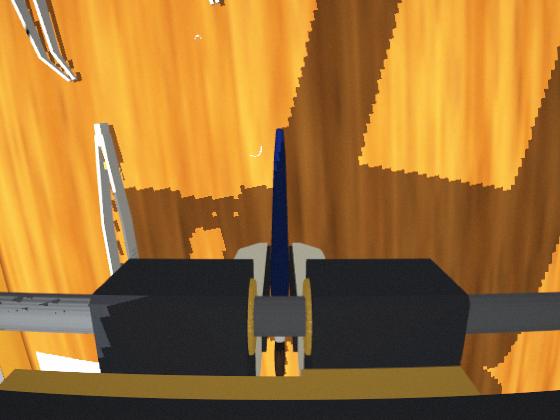

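Request:
carry_out(motion=[0, -0.045, 0, 0, 0, 0, -1, 0, -0.045, 0, 0, 0, 0, -1, 0, -0.045, 0, 0, 0, 0, -1, 0, -0.045, 0, 0, -8.2, 0, -1, 0, -0.045, 0, 0, -8.2, 0, -1])

```text
t: 23.45
tool_pos: [0.6301, -0.1942, 0.2436]
orientation: [-1.564, -0.048, 0.075]
force: [0.2, -0.6, -1.2]
opening: 0.0084
```

Request:
carry_out(motion=[0.002, -0.01, 0.044, 0, 0, 0, -1, 0.002, -0.01, 0.044, 0, 0, 0, -1, 0.002, 0, 0.044, 0, 0, 0, -1, 0.002, 0, 0.044, 0, 0, 0, -1, 0.002, 0, 0.044, 0, 0, 0, -1])

```text
t: 23.95
tool_pos: [0.6265, 0.0245, 0.2782]
orientation: [-1.572, -0.062, 0.057]
force: [-0.1, -0.1, 0.6]
opening: 0.0086
```

```bash
 python3 - <<'E'
from h import *
st();goto([.6226,.1974,.24],4.1)
E
```

```text
t 23.95 pos [0.6265 0.0245 0.2782] yaw 4.3 tilt_y [ 0.003 -0.002 -1.   ] q [-0.04  0.19  1.35 -0.    1.6  -1.69] F [-0.1 -0.1  0.6] op 0.0086
shift(tool) mm [  9.1  37.9 172.7] turn deg [0.11 0.24 0.15]
```

Request:
carry_out(motion=[0.002, 0, 0.044, 0, 0, 0, -1, 0.002, 0, 0.044, 0, 0, 0, -1, 0.002, 0, 0.044, 0, 0, 0, -1, 0.002, 0, 0.036, 0, 0, 0, -1, 0, 0.03, 0, 0, 0, 0, -1])

```text
t: 24.45
tool_pos: [0.6219, 0.2061, 0.254]
orientation: [-1.568, -0.074, 0.053]
force: [1.1, -0.3, -0.5]
opening: 0.0086
```

Request:
carry_out(motion=[0, 0.035, 0, 0, 0, 0, -1, 0, 0.035, 0, 0, 0, 0, -1, 0, 0.02, 0, 0, 0, 0, -1, 0, 0, 0, 0, 0, 0, -1, 0, 0, 0, 0, 0, 0, -1])

```text
t: 24.95
tool_pos: [0.6203, 0.2092, 0.1575]
orientation: [-1.568, -0.074, 0.06]
force: [0.2, -0.1, 0.3]
opening: 0.0091
```

```bash
 python3 - <<'E'
from h import *
st();goto([.6226,.1974,.038],4.1)
snap("wrist","w7.png")
E
```

```text
t 24.95 pos [0.6203 0.2092 0.1575] yaw 4.9 tilt_y [ 0.009  0.002 -1.   ] q [ 0.25  0.31  1.42 -0.    1.39 -1.41] F [ 0.2 -0.1  0.3] op 0.0091
shift(tool) mm [  0.2 119.5 -12. ] turn deg [-0.05  0.82  0.51]
```

View pics/w7.png

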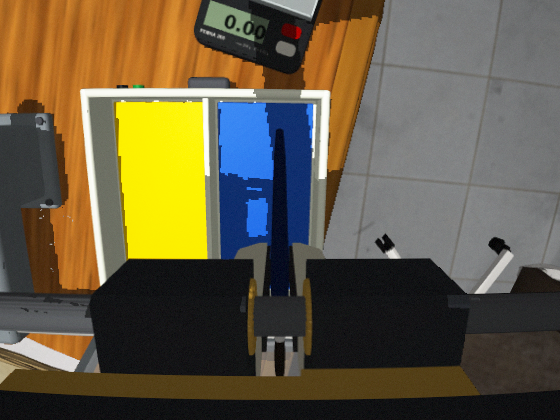

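Request:
carry_out(motion=[0, 0.02, -0.012, 0, 0.8, 0.5, -1, 0, 0.03, 0, 0, 0, 0, -1, 0, 0.03, 0, 0, 0, 0, -1, 0, 0, 0, 0, 0, 0, -1, 0, 0, 0, 0, 0, 0, -1])

```text
t: 25.5
tool_pos: [0.6272, 0.1942, 0.0807]
orientation: [-1.568, -0.061, 0.044]
force: [0.3, 0.7, 0.1]
opening: 0.0085
```

```bash
 python3 - <<'E'
from h import *
st();goto([.6226,.1974,.038],4.1)
E
```

```text
t 25.50 pos [0.6272 0.1942 0.0807] yaw 3.8 tilt_y [ 0.01   0.003 -1.   ] q [ 0.22  0.39  1.48  0.    1.26 -1.42] F [0.3 0.7 0.1] op 0.0085
shift(tool) mm [-4.8 42.7  3.4] turn deg [-0.1  -0.25  0.61]
```

Request:
carry_out(motion=[-0.005, 0.02, 0.0035, 0, 0, 0.6, -1, 0, 0.02, 0, 0, 0, 0, -1, 0, 0.005, 0, 0, 0, 0, -1, 0, 0, 0, 0, 0, 0, -1, 0, 0, 0, 0, 0, 0, -0.4])

```text
t: 26.0
tool_pos: [0.6251, 0.1982, 0.0385]
orientation: [-1.567, -0.057, 0.047]
force: [0.1, 0.3, 0.6]
opening: 0.0129
```

Request:
carry_out(motion=[0, 0, 0, 0, 0, 0, -0.4, 0, 0, 0, 0, 0, 0, -0.4, 0, 0, 0, 0, 0, 0, -0.4, 0, -0.02, 0, 0, 0, 0, -0.4, 0, -0.045, 0, 0, 0, 0, -0.4])

```text
t: 26.5
tool_pos: [0.6213, 0.1973, 0.1001]
orientation: [-1.568, -0.05, 0.054]
force: [0.8, 0.4, 0.6]
opening: 0.028
```

Request:
carry_out(motion=[0, -0.045, 0, 0, 0, 0, -0.4, 0, -0.045, 0, 0, 0, 0, -0.4, 0, -0.045, 0, 0, 0, 0, -0.4, -0.004, 0, -0.045, 0, 0, 0, 0, -0.004, 0, -0.045, 0, 0, 0, 0])

```text
t: 27.0
tool_pos: [0.622, 0.1107, 0.2506]
orientation: [-1.565, -0.067, 0.049]
force: [0.6, -0.4, -1.5]
opening: 0.0395
```

```bash
 python3 - <<'E'
from h import *
st();goto([.456,-.201,.15],4.3)
snap("scene","s8.png")
cm,im=snap("top","t8.png")
cv2.imwrite('pics/t8a.png',cv2.resize(im[140:330,140:420],None,fx=2.8,fy=2.8,interpolation=cv2.INTER_CUBIC))
E
```

```text
t 27.00 pos [0.622  0.1107 0.2506] yaw 4.2 tilt_y [ 0.011  0.005 -1.   ] q [ 0.09  0.2   1.39  0.    1.54 -1.55] F [ 0.6 -0.4 -1.5] op 0.0395
shift(tool) mm [-189.8   97.1 -299. ] turn deg [-0.26 -0.06  0.67]
```

View pics/s8.png

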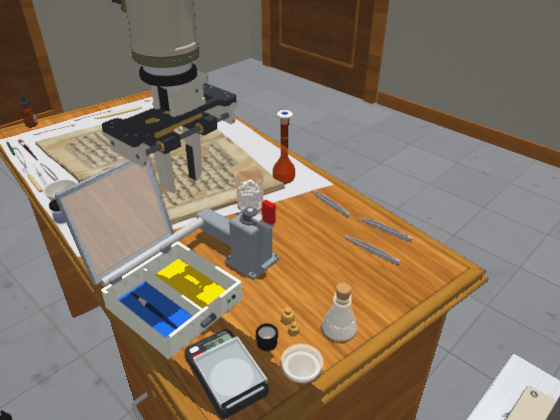

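View pics/t8a.png

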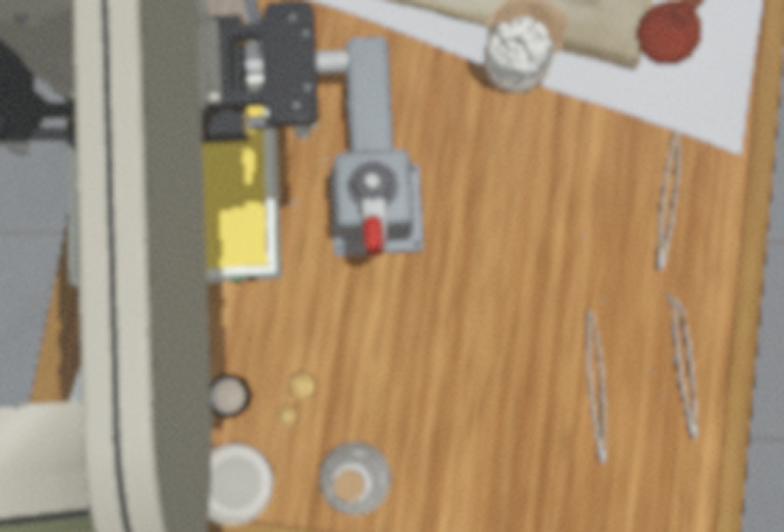

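Request:
carry_out(motion=[-0.027, 0, -0.043, 0, 0, 0.6, 0, -0.027, 0, -0.043, 0, 0, 0, 0, -0.027, 0, -0.043, 0, 0, 0, 0, -0.027, 0, -0.043, 0, 0, 0, 0, -0.027, 0, -0.043, 0, 0, 0, 0])

```text
t: 27.6
tool_pos: [0.5051, -0.11, 0.2496]
orientation: [-1.565, -0.062, 0.054]
force: [0.4, -0.9, 0.6]
opening: 0.0468
```

Request:
carry_out(motion=[-0.027, 0, -0.043, 0, 0, 0, 0, -0.027, 0.02, -0.04, 0, 0, 0, 0, 0, 0.03, 0, 0, 0, 0, 0, 0, 0.03, 0, 0, 0, 0, 0, 0, 0, 0, 0, 0, 0, 0])

```text
t: 28.1
tool_pos: [0.4567, -0.2, 0.1711]
orientation: [-1.569, -0.059, 0.043]
force: [-0.8, 0.3, -0.6]
opening: 0.0465
```

```bash
 python3 - <<'E'
from h import *
st();goto([.456,-.201,.0225],4.3)
cm,im=snap("wrist","w9.png"); 
for p in ((.519,-.1962,.005),(.3935,-.2057,.005),(.456,-.201,.005)):print(proj(cm,p))
E
```

```text
t 28.10 pos [ 0.4567 -0.2     0.1711] yaw 3.7 tilt_y [ 0.01   0.001 -1.   ] q [-0.52 -0.11  1.86  0.01  1.39 -2.16] F [-0.8  0.3 -0.6] op 0.0465
shift(tool) mm [ -2.3 148.6  -1. ] turn deg [-0.04 -0.57  0.6 ]
[278.41378668 263.03595203]
[276.78910251 117.64749869]
[277.5950896  193.44000812]
```

View pics/w9.png

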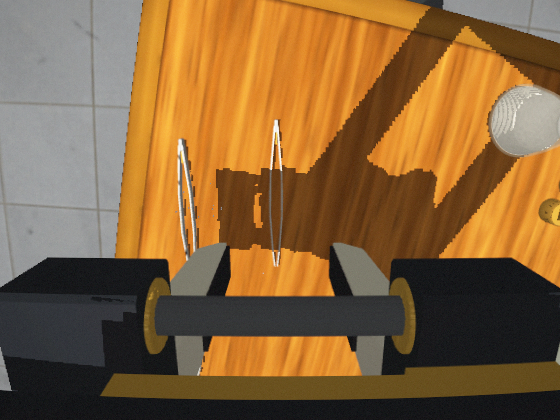

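Request:
carry_out(motion=[-0.002, 0.035, -0.001, 0, -0.6, 0.6, 0, 0, 0.035, 0, 0, 0, 0, -0.2, 0, 0.035, 0, 0, 0, 0, -0.3, 0, 0.025, 0, 0, 0, 0, -0.3, 0, 0, 0, 0, 0, 0, -0.3])

```text
t: 28.65
tool_pos: [0.4667, -0.2028, 0.0523]
orientation: [-1.579, -0.077, 0.05]
force: [-0.5, 0.3, -0.1]
opening: 0.0325
```

```bash
 python3 - <<'E'
from h import *
st();goto([.456,-.201,.0225],4.3)
E
```

```text
t 28.65 pos [ 0.4667 -0.2028  0.0523] yaw 4.6 tilt_y [ 0.018 -0.008 -1.   ] q [-0.51  0.04  1.94  0.    1.14 -2.16] F [-0.5  0.3 -0.1] op 0.0325
shift(tool) mm [-11.   29.6   2.9] turn deg [0.55 0.34 0.97]
```

Request:
carry_out(motion=[-0.009, 0.012, 0.003, 0.5, 0.3, 1, -0.3, -0.003, 0.012, 0, 0, 0, 0, -0.3, 0, 0.006, 0, 0, 0, 0, -0.3, 0, 0.001, 0, 0, 0, 0, -0.3, 0, 0, 0, 0, 0, 0, -0.3])

```text
t: 29.15
tool_pos: [0.459, -0.2022, 0.0261]
orientation: [-1.575, -0.065, 0.056]
force: [0.4, 0.2, -0.7]
opening: 0.0326
```

```bash
 python3 - <<'E'
from h import *
st();goto([.456,-.201,.0225],4.3)
E
```

```text
t 29.15 pos [ 0.459  -0.2022  0.0261] yaw 4.4 tilt_y [ 0.006 -0.005 -1.   ] q [-0.52  0.08  1.96 -0.    1.1  -2.16] F [ 0.4  0.2 -0.7] op 0.0326
shift(tool) mm [-2.9  3.6  1.5] turn deg [0.3  0.11 0.34]
```

Request:
carry_out(motion=[-0.003, 0.004, 0.0015, 0.3, 0, 0.3, -0.3, 0, 0, 0, 0, 0, 0, -1, 0, 0, 0, 0, 0, 0, -1, 0, 0, 0, 0, 0, 0, -1, 0, 0, 0, 0, 0, 0, -1])

```text
t: 29.65
tool_pos: [0.4568, -0.2017, 0.0234]
orientation: [-1.571, -0.062, 0.058]
force: [-0.1, -0.1, 0.2]
opening: 0.0102
```

Request:
carry_out(motion=[0, 0, 0, 0, 0, 0, -1, 0, 0, 0, 0, 0, 0, -1, 0, -0.045, 0, 0, 0, 0, -1, 0, -0.045, 0, 0, 0, 0, -1, 0, -0.045, 0, 0, 0, 0, -1])

```text
t: 30.15
tool_pos: [0.4507, -0.1983, 0.1532]
orientation: [-1.561, -0.05, 0.07]
force: [1.2, -0.8, 0.0]
opening: 0.0105
```

```bash
 python3 - <<'E'
from h import *
st();snap("wrist","w10.png")
E
```

```text
t 30.15 pos [ 0.4507 -0.1983  0.1532] yaw 4.4 tilt_y [-0.013  0.008 -1.   ] q [-0.52 -0.09  1.87  0.    1.38 -2.17] F [ 1.2 -0.8  0. ] op 0.0105
```

View pics/w10.png

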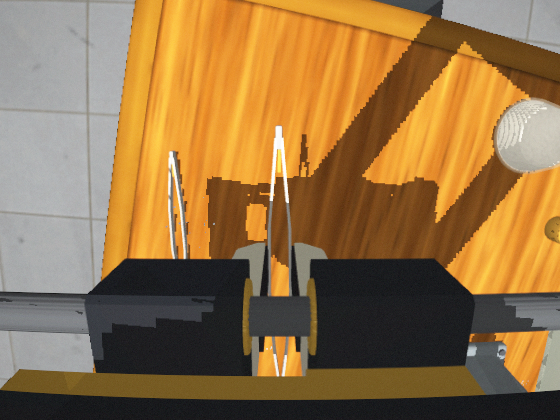

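Request:
carry_out(motion=[0, -0.045, 0, 0, 0, 0, -1, 0.012, -0.045, 0.02, 0, 0, 0, -1, 0.0245, 0, 0.039, 0, 0, 0, -1, 0.0245, 0, 0.039, 0, 0, 0, -1, 0.0245, 0, 0.039, 0, 0, 0, -1])

```text
t: 30.7
tool_pos: [0.5329, -0.0592, 0.2573]
orientation: [-1.573, -0.059, 0.046]
force: [0.8, -0.4, 0.1]
opening: 0.0104
```

Request:
carry_out(motion=[0.0245, 0, 0.039, 0, 0, 0, -1, 0.0245, 0, 0.039, 0, 0, 0, -1, 0.0245, 0, 0.039, 0, 0, 0, -1, 0.0245, 0, 0.039, 0, 0, 0, -1, 0, 0, 0, 0, 0, 0, -1])

```text
t: 31.2
tool_pos: [0.6245, 0.1154, 0.2563]
orientation: [-1.572, -0.064, 0.047]
force: [0.1, 0.1, -1.0]
opening: 0.0101
```

```bash
 python3 - <<'E'
from h import *
st();goto([.628,.1236,.045],4.1)
E
```

```text
t 31.20 pos [0.6245 0.1154 0.2563] yaw 4.1 tilt_y [ 0.011 -0.002 -1.   ] q [ 0.1   0.21  1.37 -0.    1.55 -1.54] F [ 0.1  0.1 -1. ] op 0.0101
shift(tool) mm [  1.8 211.3   8.5] turn deg [ 0.16 -0.03  0.62]
```

Request:
carry_out(motion=[0, 0.035, 0.0085, 0, 0, 0.6, -1, -0.001, 0.035, 0, 0, 0, 0, -1, -0.001, 0.035, 0, 0, 0, 0, -1, -0.001, 0.03, 0, 0, 0, 0, -1, 0, 0, 0, 0, 0, 0, -1])

```text
t: 31.7
tool_pos: [0.6224, 0.1245, 0.1171]
orientation: [-1.574, -0.061, 0.056]
force: [-0.5, -0.6, -1.1]
opening: 0.0102
```

```bash
 python3 - <<'E'
from h import *
st();goto([.628,.1236,.042],4.1)
E
```

```text
t 31.70 pos [0.6224 0.1245 0.1171] yaw 4.3 tilt_y [ 0.003 -0.003 -1.   ] q [ 0.12  0.3   1.51 -0.    1.32 -1.53] F [-0.5 -0.6 -1.1] op 0.0102
shift(tool) mm [ 5.3 75.2 -1.1] turn deg [0.21 0.17 0.16]
```

Descend, open to ~20 mm and rise.

Request:
carry_out(motion=[0.004, 0.03, -0.001, 0, 0, 0, -1, 0, 0.03, 0, 0, 0, 0, -1, 0, 0.014, 0, 0, 0, 0, -1, 0, 0, 0, 0, 0, 0, -1, 0, 0, 0, 0, 0, 0, -1])

```text
t: 32.2
tool_pos: [0.631, 0.1221, 0.0489]
orientation: [-1.574, -0.066, 0.049]
force: [0.3, -0.1, 0.2]
opening: 0.0107
```

```bash
 python3 - <<'E'
from h import *
st();goto([.628,.1236,.042],4.1)
E
```

```text
t 32.20 pos [0.631  0.1221 0.0489] yaw 4.2 tilt_y [ 0.011 -0.003 -1.   ] q [ 0.11  0.39  1.54 -0.    1.2  -1.53] F [ 0.3 -0.1  0.2] op 0.0107
shift(tool) mm [-2.9  6.9  1.7] turn deg [0.22 0.09 0.6 ]
```

Request:
carry_out(motion=[0, 0, 0, 0, 0, 0, -0.55, 0, 0, 0, 0, 0, 0, -0.55, 0, 0, 0, 0, 0, 0, -0.55, 0, 0, 0, 0, 0, 0, -0.55, 0, -0.03, 0, 0, 0, 0, -0.55])

```text
t: 32.7
tool_pos: [0.6311, 0.1222, 0.0815]
orientation: [-1.574, -0.067, 0.048]
force: [-1.1, -0.2, -0.9]
opening: 0.0212
```

Request:
carry_out(motion=[0, -0.045, 0, 0, 0, 0, 0, 0, -0.045, 0, 0, 0, 0, 0, 0, -0.045, 0, 0, 0, 0, 0, 0, -0.03, -0.03, 0, 0, 0, 0, -0.02, 0, -0.04, 0, 0, 0, 0])

```text
t: 33.2
tool_pos: [0.6154, 0.0545, 0.2578]
orientation: [-1.572, -0.077, 0.049]
force: [0.0, -1.2, 0.4]
opening: 0.0468
```

Request:
carry_out(motion=[-0.025, 0, -0.043, 0, 0, 0, 0, -0.025, 0, -0.043, 0, 0, 0, 0, -0.025, 0, -0.043, 0, 0, 0, 0, -0.025, 0, -0.043, 0, 0, 0, 0, -0.01, 0, -0.043, 0, 0, 0, 0])

```text
t: 33.7
tool_pos: [0.5215, -0.1727, 0.2622]
orientation: [-1.575, -0.088, 0.045]
force: [1.2, 0.3, -0.1]
opening: 0.0464
```

```bash
 python3 - <<'E'
from h import *
st();goto([.474,-.275,.15],7.9)
cm,im=snap("top","t11.png")
cv2.imwrite('pics/t11a.png',cv2.resize(im[140:330,140:420],None,fx=2.8,fy=2.8,interpolation=cv2.INTER_CUBIC))
E
```

```text
t 33.70 pos [ 0.5215 -0.1727  0.2622] yaw 4.8 tilt_y [ 0.028 -0.004 -1.   ] q [-0.42 -0.04  1.62  0.01  1.53 -2.07] F [ 1.2  0.3 -0.1] op 0.0464
shift(tool) mm [-59.1 111.2 -97.2] turn deg [ 0.41 -3.06  1.57]
```

View pics/t11a.png

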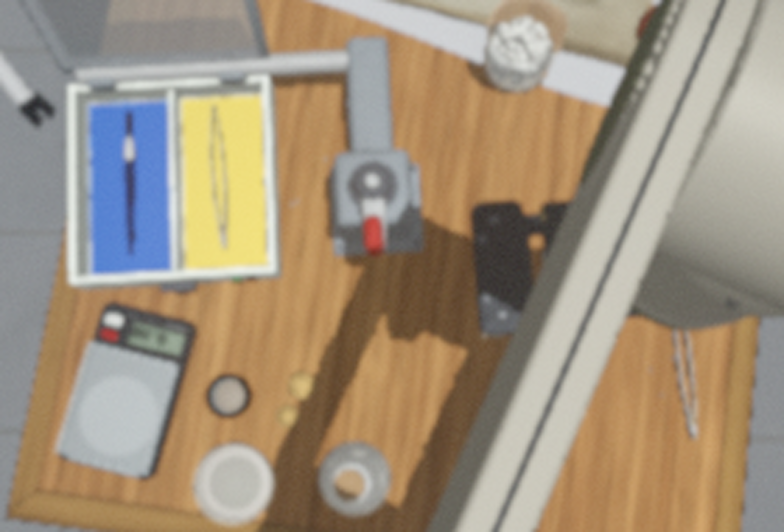

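Request:
carry_out(motion=[-0.025, 0, -0.04, 0.4, -3, 1.6, 0, -0.025, 0.02, -0.04, 0, 0, 0, 0, -0.01, 0.03, -0.016, 0, 0, 0, 0, 0, 0.03, 0, 0, 0, 0, 0, 0, 0, 0, 0, 0, 0, 0])

```text
t: 34.25
tool_pos: [0.4726, -0.2838, 0.184]
orientation: [-1.577, -0.105, 0.099]
force: [0.5, 1.1, 0.3]
opening: 0.0467
```

```bash
 python3 - <<'E'
from h import *
st();goto([.474,-.275,.0225],7.9)
cm,im=snap("wrist","w12.png"); 
for p in ((.5331,-.2666,.005),(.4145,-.283,.005),(.474,-.275,.005)):print(proj(cm,p))
E
```

```text
t 34.25 pos [ 0.4726 -0.2838  0.184 ] yaw 7.4 tilt_y [ 0.004 -0.008 -1.   ] q [-0.63  0.02  1.7  -0.    1.41 -2.33] F [0.5 1.1 0.3] op 0.0467
shift(tool) mm [  2.  161.4  10. ] turn deg [ 0.51 -0.46  0.18]
[290.54797838 258.95359172]
[290.55020359 126.11938736]
[290.32144767 195.48507301]
```

View pics/w12.png

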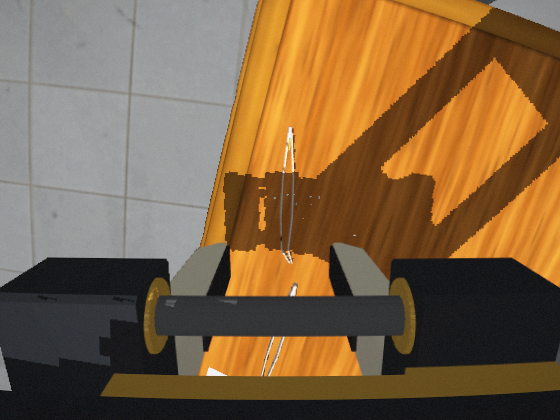

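Request:
carry_out(motion=[0.001, 0.035, 0.009, 0.5, 0, 0, 0, -0.002, 0.035, 0, 0, 0, 0, -0.2, -0.002, 0.035, 0, 0, 0, 0, -0.3, -0.002, 0.03, 0, 0, 0, 0, -0.3, 0, 0.01, 0, 0, 0, 0, -0.3])

```text
t: 34.8
tool_pos: [0.4794, -0.2791, 0.0526]
orientation: [-1.583, -0.124, 0.089]
force: [-0.0, 0.1, -0.8]
opening: 0.0327
```

```bash
 python3 - <<'E'
from h import *
st();goto([.474,-.275,.0225],7.9)
E
```

```text
t 34.80 pos [ 0.4794 -0.2791  0.0526] yaw 7.8 tilt_y [ 0.023 -0.013 -1.   ] q [-0.62  0.15  1.82  0.    1.14 -2.33] F [-0.   0.1 -0.8] op 0.0327
shift(tool) mm [-5.5 29.9  5.3] turn deg [ 0.94 -0.16  1.23]
```

Request:
carry_out(motion=[-0.006, 0.012, 0.005, 0.9, 0, 1.2, -0.3, -0.002, 0.012, 0, 0, 0, 0, -0.3, 0, 0.006, 0, 0, 0, 0, -0.3, 0, 0.001, 0, 0, 0, 0, -0.3, 0, 0, 0, 0, 0, 0, -0.3])

```text
t: 35.3
tool_pos: [0.4751, -0.2764, 0.0252]
orientation: [-1.572, -0.111, 0.104]
force: [0.7, 0.0, 0.6]
opening: 0.0324
```

```bash
 python3 - <<'E'
from h import *
st();goto([.474,-.275,.0225],7.9)
E
```

```text
t 35.30 pos [ 0.4751 -0.2764  0.0252] yaw 7.9 tilt_y [ 0.005 -0.004 -1.   ] q [-0.62  0.2   1.82 -0.    1.11 -2.33] F [0.7 0.  0.6] op 0.0324
shift(tool) mm [-0.9  2.7  1.6] turn deg [ 0.24 -0.03  0.24]
```

Request:
carry_out(motion=[-0.001, 0.003, 0.0015, 0.2, 0, 0.2, -0.3, 0, 0, 0, 0, 0, 0, -1, 0, 0, 0, 0, 0, 0, -1, 0, 0, 0, 0, 0, 0, -1, 0, 0, 0, 0, 0, 0, -1])

```text
t: 35.8
tool_pos: [0.4752, -0.2761, 0.0242]
orientation: [-1.571, -0.11, 0.105]
force: [-0.1, 0.6, -0.5]
opening: 0.0108
```

Request:
carry_out(motion=[0, 0, 0, 0, 0, 0, -1, 0, 0, 0, 0, 0, 0, -1, 0, -0.045, 0, 0, 0, 0, -1, 0, -0.045, 0, 0, 0, 0, -1, 0, -0.045, 0, 0, 3.8, 0, -1])

```text
t: 36.3
tool_pos: [0.4691, -0.2719, 0.1533]
orientation: [-1.561, -0.046, 0.064]
force: [0.1, -0.3, -1.0]
opening: 0.0104
```

```bash
 python3 - <<'E'
from h import *
st();snap("wrist","w13.png")
E
```

```text
t 36.30 pos [ 0.4691 -0.2719  0.1533] yaw 4.0 tilt_y [-0.012  0.008 -1.   ] q [-0.62  0.04  1.74 -0.    1.38 -2.26] F [ 0.1 -0.3 -1. ] op 0.0104
```

View pics/w13.png

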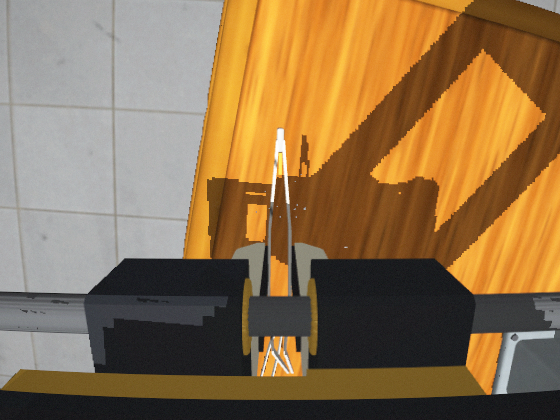

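Request:
carry_out(motion=[0, -0.045, 0, 0, 0, 0, -1, 0.01, -0.045, 0.02, 0, 0, 0, -1, 0.02, 0, 0.0415, 0, 0, 0, -1, 0.02, 0, 0.0415, 0, 0, 0, -1, 0.02, 0, 0.0415, 0, 0, 0, -1])

```text
t: 36.85
tool_pos: [0.5361, -0.1282, 0.2571]
orientation: [-1.576, -0.049, 0.036]
force: [0.8, -0.9, -1.0]
opening: 0.0107
```

Request:
carry_out(motion=[0.02, 0, 0.0415, 0, 0, 0, -1, 0.02, 0, 0.0415, 0, 0, 0, -1, 0.02, 0, 0.0415, 0, 0, 0, -1, 0.02, 0, 0.0415, 0, 0, 0, -1, 0.02, 0, 0.0415, 0, 0, 0, -1])

```text
t: 37.35
tool_pos: [0.6277, 0.0934, 0.2574]
orientation: [-1.577, -0.052, 0.033]
force: [1.1, -0.8, 0.0]
opening: 0.0106
```

```bash
 python3 - <<'E'
from h import *
st();goto([.6289,.1096,.047],4.1)
E
```

```text
t 37.35 pos [0.6277 0.0934 0.2574] yaw 3.1 tilt_y [ 0.012 -0.006 -1.   ] q [ 0.07  0.21  1.37 -0.01  1.56 -1.55] F [ 1.1 -0.8  0. ] op 0.0106
shift(tool) mm [ -0.5 210.3  17.5] turn deg [ 0.38 -1.01  0.69]
```

Request:
carry_out(motion=[0, 0.03, 0.0175, 0.4, -1, 0.7, -1, 0, 0.035, 0, 0, 0, 0, -1, 0, 0.035, 0, 0, 0, 0, -1, 0, 0.035, 0, 0, 0, 0, -1, 0, 0, 0, 0, 0, 0, -1])

```text
t: 37.85
tool_pos: [0.6295, 0.121, 0.118]
orientation: [-1.567, -0.068, 0.062]
force: [0.6, -0.0, -1.9]
opening: 0.0105
```

```bash
 python3 - <<'E'
from h import *
st();goto([.6289,.1096,.047],4.1)
E
```

```text
t 37.85 pos [0.6295 0.121  0.118 ] yaw 4.7 tilt_y [ 0.003  0.003 -1.   ] q [ 0.11  0.32  1.5   0.    1.33 -1.55] F [ 0.6 -0.  -1.9] op 0.0105
shift(tool) mm [ -1.8  71.  -11.4] turn deg [-0.15  0.64  0.21]
```

Request:
carry_out(motion=[-0.002, 0.015, -0.011, 0, 0.6, 0.2, -1, 0, 0.02, 0, 0, 0, 0, -1, 0, 0.02, 0, 0, 0, 0, -1, 0, 0, 0, 0, 0, 0, -1, 0, 0, 0, 0, 0, 0, -1])

```text
t: 38.35
tool_pos: [0.6327, 0.1064, 0.0676]
orientation: [-1.568, -0.06, 0.048]
force: [0.9, 0.5, 0.7]
opening: 0.0108
```

```bash
 python3 - <<'E'
from h import *
st();goto([.6289,.1096,.047],4.1)
E
```

```text
t 38.35 pos [0.6327 0.1064 0.0676] yaw 3.9 tilt_y [ 0.008  0.002 -1.   ] q [ 0.09  0.37  1.53  0.    1.23 -1.55] F [0.9 0.5 0.7] op 0.0108
shift(tool) mm [-3.8 20.5  3.4] turn deg [-0.1  -0.15  0.47]
```

Finish placing and go on to the last tweezers at (.619,-.266).

Request:
carry_out(motion=[-0.004, 0.014, 0.0035, 0, 0, 0.5, -1, 0, 0.008, 0, 0, 0, 0, -1, 0, 0, 0, 0, 0, 0, -1, 0, 0, 0, 0, 0, 0, -0.55, 0, 0, 0, 0, 0, 0, -0.55])

```text
t: 38.85
tool_pos: [0.6313, 0.1096, 0.0486]
orientation: [-1.568, -0.058, 0.05]
force: [0.1, 0.2, 0.3]
opening: 0.0195
```

Request:
carry_out(motion=[0, 0, 0, 0, 0, 0, -0.55, 0, 0, 0, 0, 0, 0, -0.55, 0, -0.03, 0, 0, 0, 0, -0.55, 0, -0.045, 0, 0, 0, 0, 0, 0, -0.045, 0, 0, 0, 0, 0])

```text
t: 39.35
tool_pos: [0.6253, 0.109, 0.1631]
orientation: [-1.569, -0.046, 0.062]
force: [0.4, 0.2, -0.2]
opening: 0.0327
```

Request:
carry_out(motion=[0, -0.045, 0, 0, 0, 0, 0, 0, -0.035, -0.02, 0, 0, 0, 0, -0.002, 0, -0.044, 0, 0, 0, 0, -0.004, 0, -0.044, 0, 0, 0, 0, -0.004, 0, -0.044, 0, 0, 0, 0])

```text
t: 39.85
tool_pos: [0.6312, -0.0412, 0.2593]
orientation: [-1.568, -0.069, 0.055]
force: [-0.9, -0.6, -0.1]
opening: 0.047
```

Request:
carry_out(motion=[-0.004, 0, -0.044, 0, 0, 0, 0, -0.004, 0, -0.044, 0, 0, 0, 0, -0.004, 0, -0.044, 0, 0, 0, 0, -0.004, 0, -0.044, 0, 0, 0, 0, 0, 0, 0, 0, 0, 0, 0])

```text
t: 40.35
tool_pos: [0.6277, -0.2305, 0.2615]
orientation: [-1.572, -0.069, 0.048]
force: [-0.3, -0.6, -0.3]
opening: 0.0463
```

```bash
 python3 - <<'E'
from h import *
st();goto([.619,-.266,.15],-7.3)
cm,im=snap("top","t14.png")
cv2.imwrite('pics/t14a.png',cv2.resize(im[140:330,140:420],None,fx=2.8,fy=2.8,interpolation=cv2.INTER_CUBIC))
E
```

```text
t 40.35 pos [ 0.6277 -0.2305  0.2615] yaw 4.3 tilt_y [ 0.013 -0.001 -1.   ] q [-0.43  0.3   1.26  0.    1.58 -2.08] F [-0.3 -0.6 -0.3] op 0.0463
shift(tool) mm [-12.7 111.4 -34.5] turn deg [ 0.05 11.57  0.74]
```

View pics/t14a.png

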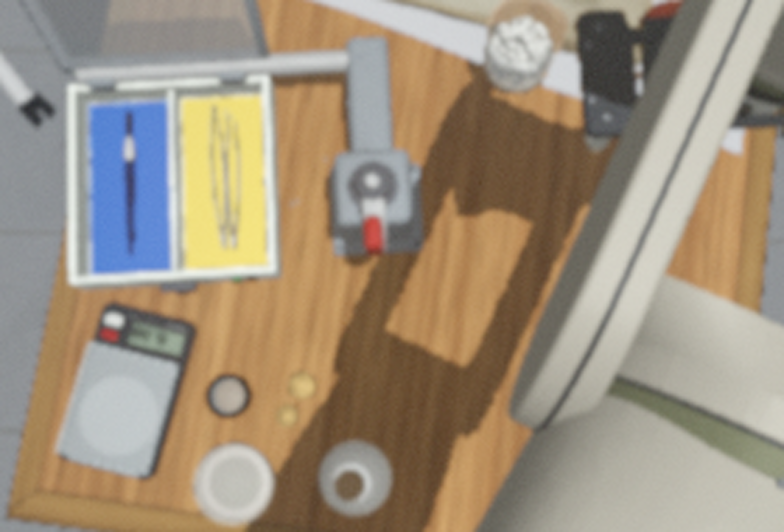

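Request:
carry_out(motion=[-0.012, 0.02, -0.034, 0, 5.8, 0.7, 0, 0, 0.03, 0, 0, 5.8, 0, 0, 0, 0.03, 0, 0, 0, 0, 0, 0, 0, 0, 0, 0, 0, 0, 0, 0, 0, 0, 0, 0, 0])

```text
t: 40.9
tool_pos: [0.6214, -0.259, 0.183]
orientation: [-1.568, 0.099, -0.107]
force: [0.1, -0.2, 0.2]
opening: 0.0469
```

```bash
 python3 - <<'E'
from h import *
st();goto([.619,-.266,.0225],-7.3)
cm,im=snap("wrist","w15.png"); 
for p in ((.6802,-.274,.005),(.5577,-.2583,.005),(.619,-.266,.005)):print(proj(cm,p))
E
```

```text
t 40.90 pos [ 0.6214 -0.259   0.183 ] yaw -7.5 tilt_y [ 0.006  0.    -1.   ] q [-0.47  0.35  1.33  0.    1.45 -1.91] F [ 0.1 -0.2  0.2] op 0.0469
shift(tool) mm [ -2.4 160.5  -7.4] turn deg [-0.06 -0.22  0.32]
[270.80405676 256.97877122]
[269.55856218 118.89298128]
[270.36124969 190.93734674]
```

View pics/w15.png

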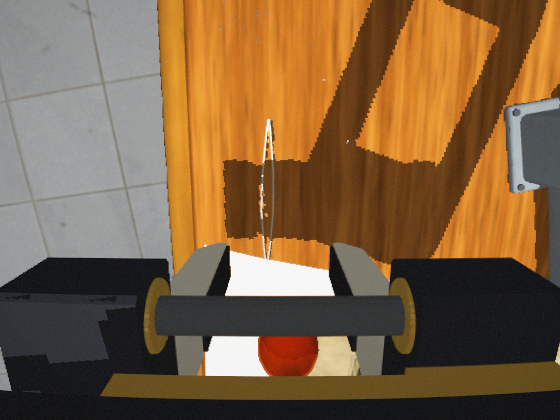

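Request:
carry_out(motion=[-0.002, 0.035, -0.0095, 0, 0, 0.3, 0, -0.002, 0.035, 0, 0, 0, 0, -0.2, -0.002, 0.035, 0, 0, 0, 0, -0.3, -0.002, 0.03, 0, 0, 0, 0, -0.3, 0, 0.008, 0, 0, 0, 0, -0.3])

```text
t: 41.45
tool_pos: [0.6226, -0.2677, 0.0514]
orientation: [-1.575, 0.082, -0.113]
force: [-1.0, 0.0, -0.2]
opening: 0.0322
```

```bash
 python3 - <<'E'
from h import *
st();goto([.619,-.2685,.0225],-7.3)
E
```

```text
t 41.45 pos [ 0.6226 -0.2677  0.0514] yaw -7.1 tilt_y [ 0.02  -0.008 -1.   ] q [-0.48  0.46  1.44  0.    1.22 -1.93] F [-1.   0.  -0.2] op 0.0322
shift(tool) mm [-4.1 28.9 -1.1] turn deg [0.32 0.18 1.17]
```

Request:
carry_out(motion=[-0.005, 0.012, -0.001, 0.3, 0, 1.2, -0.3, -0.002, 0.012, 0, 0, 0, 0, -0.3, 0, 0.006, 0, 0, 0, 0, -0.3, 0, 0.001, 0, 0, 0, 0, -0.3, 0, 0, 0, 0, 0, 0, -0.3])

```text
t: 41.95
tool_pos: [0.6198, -0.2689, 0.0251]
orientation: [-1.572, 0.092, -0.1]
force: [0.4, 0.5, -0.2]
opening: 0.0325
```

```bash
 python3 - <<'E'
from h import *
st();goto([.619,-.2685,.0225],-7.3)
E
```

```text
t 41.95 pos [ 0.6198 -0.2689  0.0251] yaw -7.0 tilt_y [ 0.005 -0.003 -1.   ] q [-0.48  0.5   1.44 -0.    1.19 -1.93] F [ 0.4  0.5 -0.2] op 0.0325
shift(tool) mm [-0.8  2.6  0.3] turn deg [0.16 0.28 0.32]
```

Request:
carry_out(motion=[-0.001, 0.003, 0, 0.2, 0, 0.3, -0.3, 0, 0, 0, 0, 0, 0, -1, 0, 0, 0, 0, 0, 0, -1, 0, 0, 0, 0, 0, 0, -1, 0, 0, 0, 0, 0, 0, -1])

```text
t: 42.45
tool_pos: [0.6202, -0.2697, 0.0245]
orientation: [-1.569, 0.094, -0.099]
force: [-0.9, 0.3, -0.2]
opening: 0.0105
```

Request:
carry_out(motion=[0, 0, 0, 0, 0, 0, -1, 0, 0, 0, 0, 0, 0, -1, 0, -0.045, 0, 0, 0, 0, -1, 0, -0.045, 0, 0, -5.6, 0, -1, 0, -0.045, 0, 0, -5.6, 0, -1])

```text
t: 42.95
tool_pos: [0.6137, -0.2664, 0.1515]
orientation: [-1.561, -0.05, 0.071]
force: [0.4, -0.7, 0.2]
opening: 0.0106
```

```bash
 python3 - <<'E'
from h import *
st();snap("wrist","w16.png")
E
```

```text
t 42.95 pos [ 0.6137 -0.2664  0.1515] yaw 4.4 tilt_y [-0.014  0.009 -1.   ] q [-0.49  0.38  1.35  0.    1.42 -2.13] F [ 0.4 -0.7  0.2] op 0.0106
```

View pics/w16.png

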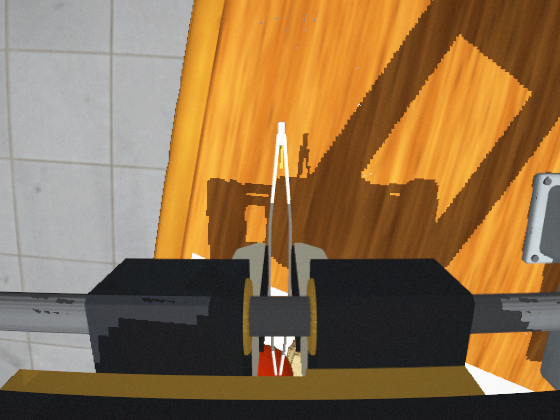

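Request:
carry_out(motion=[0, -0.045, 0, 0, 0, 0, -1, 0.004, -0.045, 0.02, 0, 0, 0, -1, 0.004, 0, 0.0425, 0, 0, 0, -1, 0.004, 0, 0.0425, 0, 0, 0, -1, 0.004, 0, 0.0425, 0, 0, 0, -1])

```text
t: 43.5
tool_pos: [0.6234, -0.1233, 0.2561]
orientation: [-1.573, -0.065, 0.052]
force: [-0.3, 0.2, -0.7]
opening: 0.0105
```

Request:
carry_out(motion=[0.004, 0, 0.0425, 0, 0, 0, -1, 0.004, 0, 0.0425, 0, 0, 0, -1, 0.004, 0, 0.0425, 0, 0, 0, -1, 0.004, 0, 0.0425, 0, 0, 0, -1, 0.004, 0, 0.0425, 0, 0, 0, -1])

```text
t: 44.0
tool_pos: [0.6276, 0.0983, 0.2565]
orientation: [-1.574, -0.065, 0.045]
force: [0.3, 0.0, 0.0]
opening: 0.0103
```

Request:
carry_out(motion=[0, 0, 0, 0, 0, 0, -1, 0, 0, 0, 0, 0, 0, -1, 0, 0, 0, 0, 0, 0, -1, 0, 0, 0, 0, 0, 0, -1, 0, 0, 0, 0, 0, 0, -1])

```text
t: 44.5
tool_pos: [0.6272, 0.1017, 0.2559]
orientation: [-1.573, -0.067, 0.048]
force: [1.1, 0.1, 0.2]
opening: 0.0101
```

```bash
 python3 - <<'E'
from h import *
st();goto([.6284,.1166,.055],4.1)
E
```

```text
t 44.50 pos [0.6272 0.1017 0.2559] yaw 4.2 tilt_y [ 0.012 -0.002 -1.   ] q [ 0.08  0.21  1.37 -0.    1.55 -1.56] F [1.1 0.1 0.2] op 0.0101
shift(tool) mm [-2.000e-01  2.009e+02  1.540e+01] turn deg [0.19 0.12 0.69]
```

Request:
carry_out(motion=[0, 0.03, 0.015, 0.2, 0, 0.7, -1, 0, 0.035, 0, 0, 0, 0, -1, 0, 0.035, 0, 0, 0, 0, -1, 0, 0.03, 0, 0, 0, 0, -1, 0, 0, 0, 0, 0, 0, -1])

```text
t: 45.0
tool_pos: [0.6294, 0.111, 0.1248]
orientation: [-1.57, -0.055, 0.047]
force: [-1.0, -0.2, -0.3]
opening: 0.0102
```

```bash
 python3 - <<'E'
from h import *
st();goto([.6284,.1166,.055],4.1)
E
```

```text
t 45.00 pos [0.6294 0.111  0.1248] yaw 3.7 tilt_y [ 0.006  0.    -1.   ] q [ 0.09  0.3   1.5  -0.    1.33 -1.54] F [-1.  -0.2 -0.3] op 0.0102
shift(tool) mm [-1.  69.8  5.7] turn deg [ 0.02 -0.38  0.32]
```

Request:
carry_out(motion=[-0.002, 0.02, 0.0055, 0, -0.4, 0.3, -1, -0.002, 0.025, 0, 0, 0, 0, -1, -0.001, 0.02, 0, 0, 0, 0, -1, 0, 0, 0, 0, 0, 0, -1, 0, 0, 0, 0, 0, 0, -1])

```text
t: 45.5
tool_pos: [0.628, 0.1153, 0.0626]
orientation: [-1.57, -0.061, 0.049]
force: [0.2, -0.1, -0.5]
opening: 0.0104
```

```bash
 python3 - <<'E'
from h import *
st();goto([.6284,.1166,.055],4.1)
E
```

```text
t 45.50 pos [0.628  0.1153 0.0626] yaw 4.0 tilt_y [ 0.007  0.001 -1.   ] q [ 0.1   0.37  1.54 -0.    1.23 -1.54] F [ 0.2 -0.1 -0.5] op 0.0104
shift(tool) mm [0.5 7.6 1.3] turn deg [-0.   -0.1   0.42]
```

Request:
carry_out(motion=[0, 0.008, 0.001, 0, 0, 0.4, -1, 0, 0, 0, 0, 0, 0, -1, 0, 0, 0, 0, 0, 0, -0.55, 0, 0, 0, 0, 0, 0, -0.55, 0, 0, 0, 0, 0, 0, -0.55])

```text
t: 46.0
tool_pos: [0.6317, 0.1168, 0.0596]
orientation: [-1.569, -0.061, 0.049]
force: [0.3, -0.1, 0.2]
opening: 0.0205
```

Request:
carry_out(motion=[0, 0, 0, 0, 0, 0, -0.55, 0, -0.025, 0, 0, 0, 0, -0.55, 0, -0.045, 0, 0, 0, 0, 1, 0, -0.045, 0, 0, 0, 0, 1, 0, -0.045, 0, 0, 0, 0, 1])

```text
t: 46.5
tool_pos: [0.6248, 0.116, 0.2144]
orientation: [-1.571, -0.047, 0.063]
force: [0.7, -0.2, 0.3]
opening: 0.0404
```

Request:
carry_out(motion=[0, -0.03, 0, 0, 0, 0, 1, -0.025, 0, -0.0425, 0, 0, 0, 1, -0.025, 0, -0.0425, 0, 0, 0, 1, -0.025, 0, -0.0425, 0, 0, 0, 1, 0, 0, 0, 0, 0, 0, 1])

```text
t: 47.0
tool_pos: [0.5622, -0.0188, 0.2581]
orientation: [-1.571, -0.066, 0.051]
force: [1.3, 0.7, 0.4]
opening: 0.0802
```

```bash
 python3 - <<'E'
from h import *
st();goto([.562,-.018,.157],4.)
cm,im=snap("top","t17.png")
cv2.imwrite('pics/t17a.png',cv2.resize(im[140:330,140:420],None,fx=2.8,fy=2.8,interpolation=cv2.INTER_CUBIC))
snap("wrist","w17.png")
snap("scene","s17.png")
E
```

```text
t 47.00 pos [ 0.5622 -0.0188  0.2581] yaw 4.3 tilt_y [ 0.009 -0.001 -1.   ] q [-0.12  0.01  1.58  0.    1.54 -1.77] F [1.3 0.7 0.4] op 0.0802
shift(tool) mm [ -1.1 101.1   1. ] turn deg [0.1  0.25 0.54]
```

View pics/t17a.png

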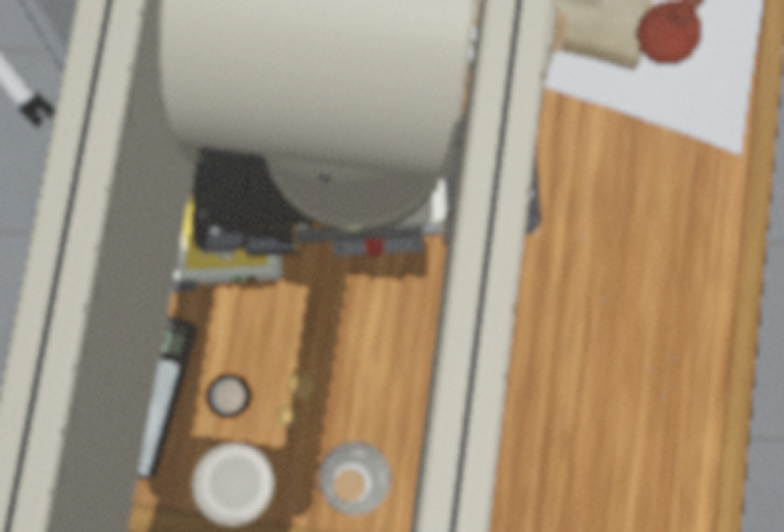

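View pics/s17.png

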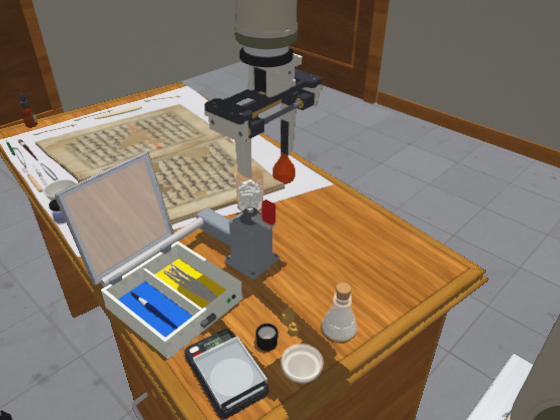

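View pics/w17.png

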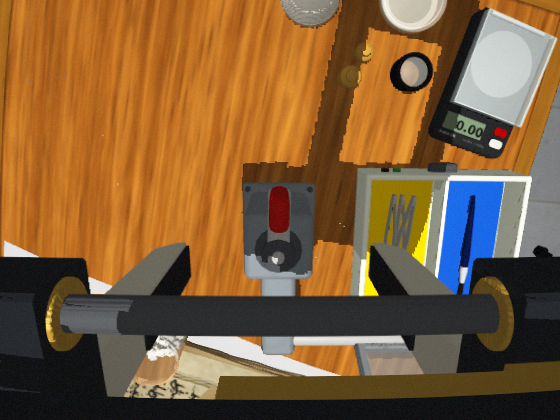

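```bash
 python3 - <<'E'
from h import *
im=cv2.imread('pics/s17.png');cv2.imwrite('pics/s17c.png',cv2.resize(im[230:350,90:260],None,fx=4.5,fy=4.5,interpolation=cv2.INTER_CUBIC))
cm=imaging.camera_model("wrist")
g=at_z(cm,(279,204),.163);print(g);goto([g[0],g[1],.157],4.)
E
```

```text
[ 0.55528562 -0.01454797  0.163     ]
shift(tool) mm [ -9.8 100.8   0.3] turn deg [-0.04  0.44  0.59]
```

View pics/s17c.png

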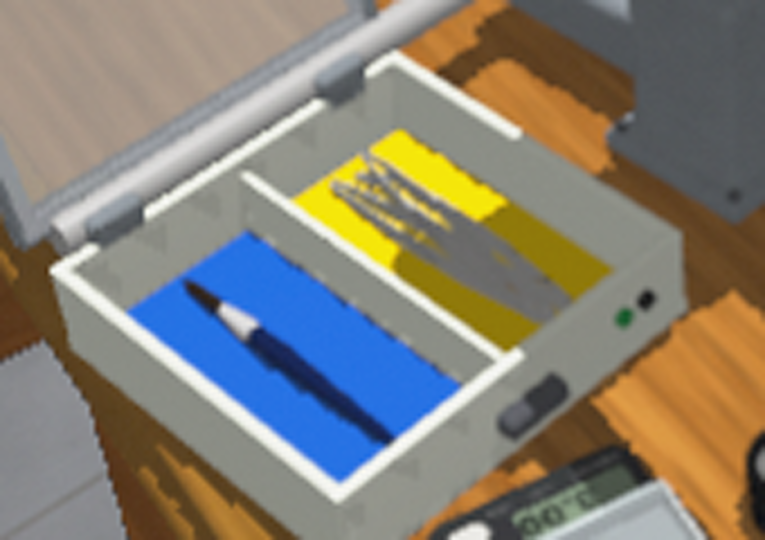

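Request:
carry_out(motion=[-0.004, 0.025, 0.0005, 0, 0.4, 0.6, 1, 0, 0.03, 0, 0, 0, 0, 1, 0, 0.03, 0, 0, 0, 0, 1, 0, 0.014, 0, 0, 0, 0, 1, 0, 0, 0, 0, 0, 0, 1], squeeze=25)

```text
t: 47.65
tool_pos: [0.5636, -0.0071, 0.1569]
orientation: [-1.568, -0.063, 0.059]
force: [-0.8, 0.4, -0.3]
opening: 0.093
```

```bash
 python3 - <<'E'
from h import *
cr();goto([.560,-.0165,.157],4.)
E
```

```text
t 47.65 pos [ 0.5636 -0.0071  0.1569] yaw 4.5 tilt_y [ 0.003  0.002 -1.   ] q [-0.11  0.08  1.69  0.    1.37 -1.75] F [-0.8  0.4 -0.3] op 0.0930
r 41.8 phase 171.9  toolF [-0.8  0.3  0.5] torque [ 0.05 -0.16 -0.01]
shift(tool) mm [-4.4 -0.1 -9.1] turn deg [-0.12  0.46  0.16]
```

Request:
carry_out(motion=[-0.004, 0, -0.009, 0, 0.4, 0, 1, 0, 0, 0, 0, 0, 0, 0, 0, 0, 0, 0, 0, 0, -1, 0, 0, 0, 0, 0, 0, -1, 0, 0, 0, 0, 0, 0, -1])

```text
t: 48.15
tool_pos: [0.5633, -0.0165, 0.1623]
orientation: [-1.569, -0.064, 0.049]
force: [0.1, 0.4, 0.9]
opening: 0.0651
```

Request:
carry_out(motion=[0, 0, 0, 0, 0, 0, -1, 0, 0, 0, 0, 0, 0, -1, 0, 0, 0, 0, 0, 0, -1, 0, 0, 0, 0, 0, 0, -1, 0, 0, 0, 0, 0, 0, -1])

```text
t: 48.65
tool_pos: [0.5639, -0.0166, 0.1634]
orientation: [-1.569, -0.065, 0.047]
force: [0.2, -0.5, 0.0]
opening: 0.0256
```

```bash
 python3 - <<'E'
from h import *
cr();goto([.560,-.0165,.157],4.)
E
```

```text
t 48.65 pos [ 0.5639 -0.0166  0.1634] yaw 4.1 tilt_y [ 0.011  0.001 -1.   ] q [-0.12  0.07  1.69  0.    1.37 -1.76] F [ 0.2 -0.5  0. ] op 0.0256
r 41.3 phase -175.0  toolF [ 0.1 -0.  -0.5] torque [ 0.06 -0.09 -0.  ]
shift(tool) mm [-3.9  6.4  0.4] turn deg [-0.04  0.1   0.64]
```

Request:
carry_out(motion=[0, 0, 0, 0, 0, 0, -1, 0.0005, 0, 0.0063, 0, 8, 0, -1, 0.0005, 0, 0.0063, 0, 8, 0, -1, 0.0005, 0, 0.0063, 0, 8, 0, -1, 0.0005, 0, 0.0063, 0, 8, 0, -1])

```text
t: 49.15
tool_pos: [0.569, 0.0063, 0.1633]
orientation: [-1.533, 0.388, -0.404]
force: [0.2, -0.2, -0.1]
opening: 0.0138
```

```bash
 python3 - <<'E'
from h import *
cr()
E
```

```text
t 49.15 pos [0.569  0.0063 0.1633] yaw -29.0 tilt_y [ 0.01  -0.002 -1.   ] q [-0.08  0.08  1.68 -0.    1.37 -1.14] F [ 0.2 -0.2 -0.1] op 0.0138
r 40.8 phase 151.8  toolF [ 0.2  0.1 -0.1] torque [-0.39 -0.29  0.25]
```

Request:
carry_out(motion=[0.0003, 0, 0.0062, 0, 8, 0, -1, 0.0003, 0, 0.0062, 0, 8, 0, -1, 0.0003, 0, 0.0062, 0, 8, 0, -1, 0.0003, 0, 0.0062, 0, 8, 0, -1, 0.0003, 0, 0.0062, 0, 8, 0, -1])

```text
t: 49.65
tool_pos: [0.5925, 0.0265, 0.1633]
orientation: [-1.348, 0.946, -0.965]
force: [1.2, -2.9, 0.4]
opening: 0.0135
```

Request:
carry_out(motion=[0.0003, 0, 0.0062, 0, 8, 0, -1, 0.0003, 0, 0.0062, 0, 8, 0, -1, 0.0003, 0, 0.0062, 0, 8, 0, -1, 0.0003, 0, 0.0062, 0, 8, 0, -1, 0.0003, 0, 0.0062, 0, 8, 0, -1])

```text
t: 50.15
tool_pos: [0.6235, 0.026, 0.1633]
orientation: [-0.998, 1.478, -1.497]
force: [-1.8, -2.4, 2.2]
opening: 0.0138
```

```bash
 python3 - <<'E'
from h import *
cr();snap("scene","s18.png")
E
```

```text
t 50.15 pos [0.6235 0.026  0.1633] yaw -112.1 tilt_y [ 0.008 -0.007 -1.   ] q [-0.04  0.23  1.51 -0.01  1.39  0.35] F [-1.8 -2.4  2.2] op 0.0138
r 43.2 phase 64.7  toolF [ 2.9 -2.2 -0.7] torque [-0.42  0.47  0.21]
```

View pics/s18.png

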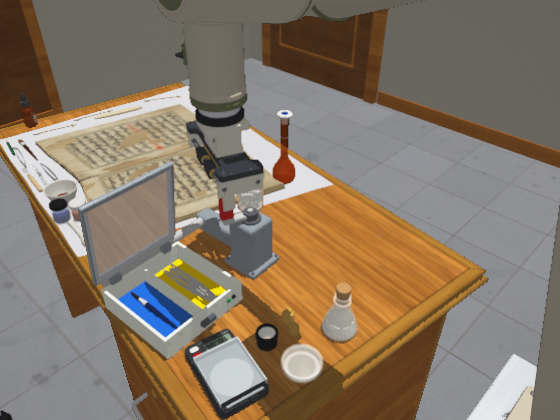

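Request:
carry_out(motion=[0.0004, 0, 0.0063, 0, 8, 0, -1, 0.0004, 0, 0.0063, 0, 8, 0, -1, 0.0004, 0, 0.0063, 0, 8, 0, -1, 0.0004, 0, 0.0063, 0, 8, 0, -1, 0.0004, 0, 0.0063, 0, 8, 0, -1])

```text
t: 50.7
tool_pos: [0.6461, 0.0058, 0.1633]
orientation: [-0.469, 1.948, -1.963]
force: [-1.3, -0.2, 2.8]
opening: 0.0138
```

Request:
carry_out(motion=[0.0004, 0, 0.0063, 0, 8, 0, -1, 0.0004, 0, 0.0063, 0, 8, 0, -1, 0.0004, 0, 0.0063, 0, 8, 0, -1, 0.0004, 0, 0.0063, 0, 8, 0, -1, 0.0004, 0, 0.0063, 0, 8, 0, -1])

```text
t: 51.2
tool_pos: [0.65, -0.0243, 0.1633]
orientation: [-0.253, -2.095, 2.103]
force: [-0.0, 2.0, 1.5]
opening: 0.0139
```

```bash
 python3 - <<'E'
from h import *
cr()
E
```

```text
t 51.20 pos [ 0.65   -0.0243  0.1633] yaw 166.6 tilt_y [ 0.005 -0.004 -1.   ] q [-0.11  0.3   1.43 -0.    1.41  1.69] F [-0.   2.   1.5] op 0.0139
r 46.4 phase -14.1  toolF [ 0.5 -1.5 -1.9] torque [0.3  0.3  0.19]
```

Request:
carry_out(motion=[0.0004, 0, 0.0063, 0, 8, 0, -1, 0.0004, 0, 0.0063, 0, 8, 0, -1, 0.0004, 0, 0.0063, 0, 8, 0, -1, 0.0004, 0, 0.0063, 0, 8, 0, -1, 0.0004, 0, 0.0063, 0, 8, 0, -1])

```text
t: 51.7
tool_pos: [0.6333, -0.0498, 0.1633]
orientation: [-0.852, -1.657, 1.655]
force: [2.2, 1.2, 0.9]
opening: 0.0137
```

Request:
carry_out(motion=[0.0003, 0, 0.004, 0, 5, 0, -1, 0, 0, 0, 0, 0, 0, 1, 0, 0, 0, 0, 0, 0, 1, 0, 0, 0, 0, 0, 0, 1, 0, 0, 0, 0, 0, 0, 1])

```text
t: 52.2
tool_pos: [0.6295, -0.0518, 0.163]
orientation: [-0.906, -1.603, 1.6]
force: [0.4, -0.4, -0.3]
opening: 0.0415
```

```bash
 python3 - <<'E'
from h import *
cr()
E
```

```text
t 52.20 pos [ 0.6295 -0.0518  0.163 ] yaw 121.4 tilt_y [ 0.007 -0.002 -1.   ] q [-0.16  0.25  1.49 -0.    1.39  2.43] F [ 0.4 -0.4 -0.3] op 0.0415
r 45.8 phase -57.8  toolF [-0.6  0.3 -0.1] torque [ 0.09 -0.02 -0.01]
```

Request:
carry_out(motion=[0, -0.027, 0, 0, 0, 0, 1, 0, -0.027, 0, 0, 0, 0, 1, 0, 0, 0, 0, -8.5, 0, 1, 0, 0, 0, 0, -8.5, 0, 1, 0, 0, 0, 0, -8.5, 0, 1])

```text
t: 52.7
tool_pos: [0.6289, -0.051, 0.2183]
orientation: [-0.557, -1.904, 1.904]
force: [-0.2, 0.0, 0.2]
opening: 0.081
```

Request:
carry_out(motion=[0, 0, 0, 0, -8.5, 0, 1, 0, 0, 0, 0, -8.5, 0, 1, 0, 0, 0, 0, -8.5, 0, 1, 0, 0, 0, 0, -8.5, 0, 1, 0, 0, 0, 0, -8.5, 0, 1])

```text
t: 53.2
tool_pos: [0.6294, -0.0503, 0.2185]
orientation: [-0.193, 2.12, -2.124]
force: [-0.3, 0.1, -0.1]
opening: 0.0933
```

Request:
carry_out(motion=[0, 0, 0, 0, -8.5, 0, 1, 0, 0, 0, 0, -8.5, 0, 1, 0, 0, 0, 0, -8.5, 0, 1, 0, 0, 0, 0, -8.5, 0, 1, 0, 0, 0, 0, -8.5, 0, 1])

```text
t: 53.7
tool_pos: [0.6296, -0.0496, 0.218]
orientation: [-0.836, 1.656, -1.661]
force: [-0.3, 0.1, -0.2]
opening: 0.0934
```

Request:
carry_out(motion=[0, 0, 0, 0, -8.5, 0, 1, 0, 0, 0, 0, -8.5, 0, 1, 0, 0, 0, 0, -8.5, 0, 1, 0, 0, 0, 0, -8.5, 0, 1, 0, 0, 0, 0, -8.5, 0, 1])

```text
t: 54.2
tool_pos: [0.6298, -0.0489, 0.2175]
orientation: [-1.26, 1.121, -1.126]
force: [-0.0, 0.2, 1.2]
opening: 0.0927
```

```bash
 python3 - <<'E'
from h import *
cr()
E
```

```text
t 54.20 pos [ 0.6298 -0.0489  0.2175] yaw -83.4 tilt_y [ 0.003 -0.001 -1.   ] q [-0.16  0.22  1.42 -0.    1.49 -0.27] F [-0.   0.2  1.2] op 0.0927
r 43.6 phase -55.3  toolF [-0.2 -1.2 -0. ] torque [-0.04 -0.16  0.04]
```

Request:
carry_out(motion=[0.003, 0, 0, 0, -8.3, 0, 1, 0, 0, 0, 0, -8.3, 0, 1, 0, 0.005, 0, 0, -8.3, 0, 1, 0, 0.027, 0, 0, 0, 0, 1, 0, 0.027, 0, 0, 0, 0, 1])

```text
t: 54.7
tool_pos: [0.6341, -0.0518, 0.1626]
orientation: [-1.424, 0.766, -0.786]
force: [-0.8, -0.6, -1.1]
opening: 0.093
```

```bash
 python3 - <<'E'
from h import *
cr();goto([.6297,-.0518,.157],-58.6)
E
```

```text
t 54.70 pos [ 0.6341 -0.0518  0.1626] yaw -57.1 tilt_y [ 0.012 -0.003 -1.   ] q [-0.16  0.26  1.48 -0.    1.39 -0.74] F [-0.8 -0.6 -1.1] op 0.0930
r 48.5 phase -53.2  toolF [ 0.1  1.1 -1. ] torque [ 0.01 -0.09 -0.01]
shift(tool) mm [-2.5  5.5 -3.7] turn deg [-0.52  1.54  0.51]
```

Request:
carry_out(motion=[-0.0015, 0.006, -0.0035, -0.5, 1.5, 0.5, 0, 0, 0, 0, 0, 0, 0, -1, 0, 0, 0, 0, 0, 0, -1, 0, 0, 0, 0, 0, 0, -1, 0, 0, 0, 0, 0, 0, -1])

```text
t: 55.2
tool_pos: [0.6291, -0.0521, 0.1555]
orientation: [-1.422, 0.799, -0.793]
force: [-0.8, -0.2, 0.6]
opening: 0.0577
```

Request:
carry_out(motion=[0, 0, 0, 0, 0, 0, -1, 0, 0, 0, 0, 0, 0, -1, 0, 0, 0, 0, 0, 0, -1, 0, 0, 0, 0, 0, 0, -1, 0, 0, 0, 0, 0, 0, -1])

```text
t: 55.7
tool_pos: [0.6306, -0.0523, 0.1583]
orientation: [-1.42, 0.796, -0.795]
force: [0.4, 0.6, 0.4]
opening: 0.0179
```

Request:
carry_out(motion=[0, 0, 0, 0, 0, 0, -1, -0.0004, 0, -0.0063, 0, 8, 0, -1, -0.0004, 0, -0.0063, 0, 8, 0, -1, -0.0004, 0, -0.0063, 0, 8, 0, -1, -0.0004, 0, -0.0063, 0, 8, 0, -1])

```text
t: 56.2
tool_pos: [0.6066, -0.0589, 0.1583]
orientation: [-1.196, 1.228, -1.228]
force: [1.7, 1.0, 1.1]
opening: 0.0137
```

```bash
 python3 - <<'E'
from h import *
cr()
E
```

```text
t 56.20 pos [ 0.6066 -0.0589  0.1583] yaw -91.4 tilt_y [ 0.001  0.    -1.   ] q [-0.18  0.2   1.55  0.    1.38 -0.16] F [1.7 1.  1.1] op 0.0137
r 45.9 phase -88.0  toolF [-1.1 -1.1  1.7] torque [ 0.25 -0.08  0.19]
```

Request:
carry_out(motion=[-0.0004, 0, -0.0063, 0, 8, 0, -1, -0.0004, 0, -0.0063, 0, 8, 0, -1, -0.0004, 0, -0.0063, 0, 8, 0, -1, -0.0004, 0, -0.0063, 0, 8, 0, -1, -0.0004, 0, -0.0063, 0, 8, 0, -1])

```text
t: 56.7
tool_pos: [0.5773, -0.0471, 0.1583]
orientation: [-0.751, 1.737, -1.738]
force: [2.7, 1.1, -1.1]
opening: 0.0139
```

```bash
 python3 - <<'E'
from h import *
cr()
E
```

```text
t 56.70 pos [ 0.5773 -0.0471  0.1583] yaw -133.1 tilt_y [ 0.002  0.001 -1.   ] q [-0.17  0.12  1.64  0.    1.37  0.58] F [ 2.7  1.1 -1.1] op 0.0139
r 43.9 phase -129.1  toolF [-2.7  1.1  1.2] torque [ 0.11 -0.3   0.15]
```

Request:
carry_out(motion=[-0.0005, 0, -0.0063, 0, 8, 0, -1, -0.0005, 0, -0.0063, 0, 8, 0, -1, -0.0005, 0, -0.0063, 0, 8, 0, -1, -0.0005, 0, -0.0063, 0, 8, 0, -1, -0.0005, 0, -0.0063, 0, 8, 0, -1])

```text
t: 57.2
tool_pos: [0.5634, -0.0188, 0.1583]
orientation: [-0.094, 2.173, -2.174]
force: [2.3, -1.0, -1.9]
opening: 0.0138
```

Request:
carry_out(motion=[-0.0005, 0, -0.0063, 0, 8, 0, -1, -0.0005, 0, -0.0063, 0, 8, 0, -1, -0.0005, 0, -0.0063, 0, 8, 0, -1, -0.0005, 0, -0.0063, 0, 8, 0, -1, -0.0005, 0, -0.0063, 0, 8, 0, -1])

```text
t: 57.7
tool_pos: [0.5718, 0.0115, 0.1583]
orientation: [-0.616, -1.857, 1.858]
force: [1.2, -2.0, -0.1]
opening: 0.0138
```

Request:
carry_out(motion=[-0.0005, 0, -0.0063, 0, 8, 0, -1, -0.0005, 0, -0.0063, 0, 8, 0, -1, 0, 0, 0, 0, 0, 0, 1, 0, 0, 0, 0, 0, 0, 1, 0, 0, 0, 0, 0, 0, 1])

```text
t: 58.2
tool_pos: [0.5807, 0.021, 0.158]
orientation: [-0.833, -1.67, 1.67]
force: [0.1, 0.1, 0.6]
opening: 0.0333
```

```bash
 python3 - <<'E'
from h import *
cr()
E
```

```text
t 58.20 pos [0.5807 0.021  0.158 ] yaw 127.2 tilt_y [ 0.003 -0.002 -1.   ] q [-0.05  0.13  1.64 -0.    1.37  2.44] F [0.1 0.1 0.6] op 0.0333
r 41.8 phase 125.5  toolF [ 0.1 -0.6 -0.1] torque [ 0.07 -0.05 -0.02]
```

Request:
carry_out(motion=[0, 0, 0, 0, 0, 0, 1, 0, -0.027, 0, 0, 0, 0, 1, 0, -0.027, 0, 0, 0, 0, 1, 0, 0, 0, 0, -8.5, 0, 1, 0, 0, 0, 0, -8.5, 0, 1])

```text
t: 58.7
tool_pos: [0.5791, 0.0203, 0.2129]
orientation: [-0.591, -1.872, 1.874]
force: [0.8, 0.8, -0.6]
opening: 0.0734
```

Request:
carry_out(motion=[0, 0, 0, 0, -8.5, 0, 1, 0, 0, 0, 0, -8.5, 0, 1, 0, 0, 0, 0, -8.5, 0, 1, 0, 0, 0, 0, -8.5, 0, 1, 0, 0, 0, 0, -8.5, 0, 1])

```text
t: 59.2
tool_pos: [0.579, 0.0194, 0.2143]
orientation: [-0.147, 2.146, -2.15]
force: [0.2, -0.1, -0.5]
opening: 0.0926
```

Request:
carry_out(motion=[0, 0, 0, 0, -8.5, 0, 1, 0, 0, 0, 0, -8.5, 0, 1, 0, 0, 0, 0, -8.5, 0, 1, 0, 0, 0, 0, -8.5, 0, 1, 0, 0, 0, 0, -8.5, 0, 1])

```text
t: 59.7
tool_pos: [0.5783, 0.0186, 0.2144]
orientation: [-0.804, 1.688, -1.693]
force: [0.1, 0.5, 0.1]
opening: 0.0931
```

Request:
carry_out(motion=[0, 0, 0, 0, -8.5, 0, 1, 0, 0, 0, 0, -8.5, 0, 1, 0, 0, 0, 0, -8.5, 0, 1, 0, 0, 0, 0, -8.5, 0, 1, 0, 0, 0, 0, -8.5, 0, 1])

```text
t: 60.2
tool_pos: [0.5776, 0.0177, 0.2144]
orientation: [-1.24, 1.156, -1.161]
force: [0.7, 0.0, -0.4]
opening: 0.0929
```

```bash
 python3 - <<'E'
from h import *
cr()
E
```

```text
t 60.20 pos [0.5776 0.0177 0.2144] yaw -86.1 tilt_y [ 0.003 -0.001 -1.   ] q [-0.06  0.08  1.58 -0.    1.47 -0.13] F [ 0.7  0.  -0.4] op 0.0929
r 41.2 phase 131.7  toolF [0.  0.4 0.7] torque [-0.05 -0.06  0.02]
```

Request:
carry_out(motion=[-0.003, 0, 0.003, 0, -8.3, 0, 1, 0, 0, 0, 0, -8.3, 0, 1, 0, 0, 0, 0, -8.3, 0, 1, 0, 0.025, 0, 0, -8.3, 0, 1, 0, 0.03, 0, 0, 0, 0, 1])

```text
t: 60.7
tool_pos: [0.5837, 0.0199, 0.1641]
orientation: [-1.451, 0.688, -0.708]
force: [-0.4, 0.1, -0.7]
opening: 0.0929
```

```bash
 python3 - <<'E'
from h import *
cr();goto([.5800,.0215,.157],-52.8)
E
```

```text
t 60.70 pos [0.5837 0.0199 0.1641] yaw -51.3 tilt_y [ 0.013 -0.002 -1.   ] q [-0.05  0.12  1.63 -0.    1.37 -0.73] F [-0.4  0.1 -0.7] op 0.0929
r 39.2 phase 122.9  toolF [-0.3  0.7 -0.3] torque [-0.04 -0.14 -0.04]
shift(tool) mm [-3.6  7.  -2. ] turn deg [-0.52  1.53  0.53]
```

Request:
carry_out(motion=[-0.003, 0.008, -0.002, -0.5, 1.5, 0.5, 0, 0, 0, 0, 0, 0, 0, -1, 0, 0, 0, 0, 0, 0, -1, 0, 0, 0, 0, 0, 0, -1, 0, 0, 0, 0, 0, 0, -1])

```text
t: 61.2
tool_pos: [0.5786, 0.0208, 0.155]
orientation: [-1.45, 0.723, -0.717]
force: [-0.0, 1.2, -0.3]
opening: 0.0573
```

Request:
carry_out(motion=[0, 0, 0, 0, 0, 0, -1, 0, 0, 0, 0, 0, 0, -1, 0, 0, 0, 0, 0, 0, -1, 0, 0, 0, 0, 0, 0, -1, 0, 0, 0, 0, 0, 0, -1])

```text
t: 61.7
tool_pos: [0.5801, 0.0208, 0.1577]
orientation: [-1.448, 0.719, -0.719]
force: [0.1, 0.1, 0.2]
opening: 0.0173
```

Request:
carry_out(motion=[0, 0, 0, 0, 0, 0, -1, 0.0004, 0, 0.0063, 0, 8, 0, -1, 0.0004, 0, 0.0063, 0, 8, 0, -1, 0.0004, 0, 0.0063, 0, 8, 0, -1, 0.0004, 0, 0.0063, 0, 8, 0, -1])

```text
t: 62.2
tool_pos: [0.6039, 0.0301, 0.1577]
orientation: [-1.243, 1.154, -1.155]
force: [0.4, -1.7, 0.9]
opening: 0.014
```

```bash
 python3 - <<'E'
from h import *
cr()
E
```

```text
t 62.20 pos [0.6039 0.0301 0.1577] yaw -85.8 tilt_y [ 0.001 -0.    -1.   ] q [-0.03  0.19  1.57 -0.    1.38 -0.11] F [ 0.4 -1.7  0.9] op 0.0140
r 43.1 phase 91.5  toolF [ 1.7 -0.9  0.2] torque [-0.31 -0.08  0.25]
```

Request:
carry_out(motion=[0.0004, 0, 0.0063, 0, 8, 0, -1, 0.0004, 0, 0.0063, 0, 8, 0, -1, 0.0004, 0, 0.0063, 0, 8, 0, -1, 0.0004, 0, 0.0063, 0, 8, 0, -1, 0.0004, 0, 0.0063, 0, 8, 0, -1])

```text
t: 62.7
tool_pos: [0.6345, 0.0213, 0.1577]
orientation: [-0.828, 1.67, -1.673]
force: [-1.5, -1.7, 2.4]
opening: 0.0141
```

```bash
 python3 - <<'E'
from h import *
cr()
E
```

```text
t 62.70 pos [0.6345 0.0213 0.1577] yaw -127.4 tilt_y [-0.001 -0.002 -1.   ] q [-0.05  0.27  1.48 -0.    1.4   0.61] F [-1.5 -1.7  2.4] op 0.0141
r 45.2 phase 49.3  toolF [ 2.3 -2.4 -0.2] torque [-0.17  0.19  0.15]
```

Request:
carry_out(motion=[0.0004, 0, 0.0063, 0, 8, 0, -1, 0.0004, 0, 0.0063, 0, 8, 0, -1, 0.0004, 0, 0.0063, 0, 8, 0, -1, 0.0004, 0, 0.0063, 0, 8, 0, -1, 0.0004, 0, 0.0063, 0, 8, 0, -1])

```text
t: 63.2
tool_pos: [0.6515, -0.0057, 0.1577]
orientation: [-0.208, 2.119, -2.124]
force: [-2.1, -0.3, 2.5]
opening: 0.0141
```

Request:
carry_out(motion=[0.0002, 0, 0.003, 0, 4, 0, -1, 0.0001, 0, 0.002, 0, 2, 0, -1, 0, 0, 0.002, 0, 2, 0, -1, 0, 0, 0, 0, 0, 0, -1, 0, 0, 0, 0, 0, 0, -1])

```text
t: 63.7
tool_pos: [0.6523, -0.0116, 0.1578]
orientation: [-0.051, 2.202, -2.2]
force: [0.5, 0.2, 0.9]
opening: 0.0139
```

```bash
 python3 - <<'E'
from h import *
cr();snap("scene","s20.png")
E
```

```text
t 63.70 pos [ 0.6523 -0.0116  0.1578] yaw -177.5 tilt_y [-0.003  0.    -1.   ] q [-0.1   0.32  1.42  0.    1.41  1.43] F [0.5 0.2 0.9] op 0.0139
r 47.3 phase 1.7  toolF [-0.5 -0.9 -0.2] torque [-0.01 -0.08  0.45]
```

View pics/s20.png

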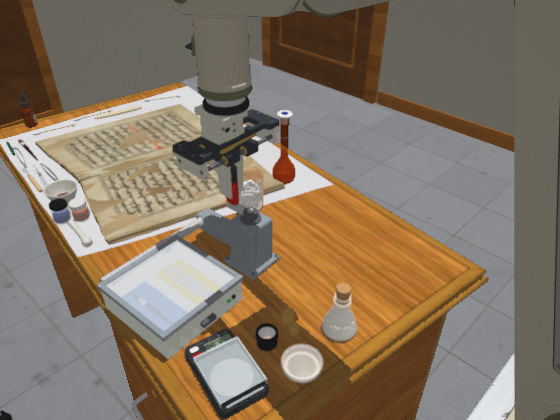

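Request:
carry_out(motion=[0, 0, 0, 0, 0, 0, 1, 0, 0, 0, 0, 0, 0, 1, 0, 0, 0, 0, 0, 0, 1, 0, 0, 0, 0, 0, 0, 1, 0, -0.04, 0, 0, 0, 0, 1])

```text
t: 64.25
tool_pos: [0.6481, -0.0118, 0.1902]
orientation: [-0.065, 2.209, -2.206]
force: [0.3, -0.1, -0.0]
opening: 0.0494
```

Request:
carry_out(motion=[0, -0.045, 0, 0, 0, 0, 1, 0, -0.045, 0, 0, 0, 0, 1, 0.02, -0.03, 0.04, 0, 0, 0, 1, 0.025, 0, 0.042, 0, 0, 0, 1, 0.025, 0, 0.042, 0, 0, 0, 1])

```text
t: 64.75
tool_pos: [0.5888, -0.1337, 0.3186]
orientation: [-0.067, 2.199, -2.199]
force: [0.6, -0.9, -0.9]
opening: 0.0888
```

Request:
carry_out(motion=[0.025, 0, 0.042, 0, 0, 0, 1, 0.025, 0, 0.042, 0, 0, 0, 1, 0.025, 0, 0.042, 0, 0, 0, 1, 0.02, 0, 0.03, 0, 0, 0, 1, 0, 0, 0, 0, 0, 0, 1])

```text
t: 65.25
tool_pos: [0.4958, -0.3043, 0.3217]
orientation: [-0.059, 2.196, -2.204]
force: [-0.6, 0.2, -0.6]
opening: 0.093
```

```bash
 python3 - <<'E'
from h import *
st()
cm,im=snap("top","t21.png")
cv2.imwrite('pics/t21a.png',cv2.resize(im[140:330,140:420],None,fx=2.8,fy=2.8,interpolation=cv2.INTER_CUBIC))
cm,im=snap("scene","s21.png")
cv2.imwrite('pics/s21c.png',cv2.resize(im[180:350,90:300],None,fx=3.5,fy=3.5,interpolation=cv2.INTER_CUBIC))
E
```

```text
t 65.25 pos [ 0.4958 -0.3043  0.3217] yaw -177.3 tilt_y [-0.006 -0.004 -1.   ] q [-0.63  0.06  1.41 -0.01  1.67  0.89] F [-0.6  0.2 -0.6] op 0.0930
```

View pics/t21a.png

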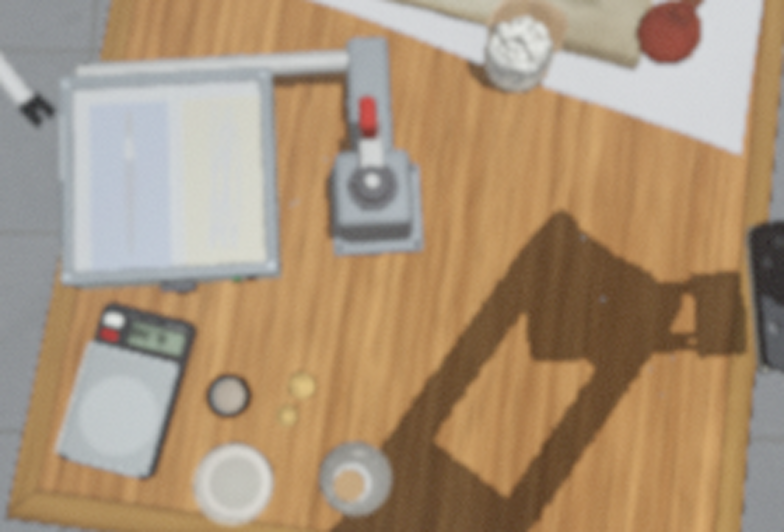

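View pics/s21c.png

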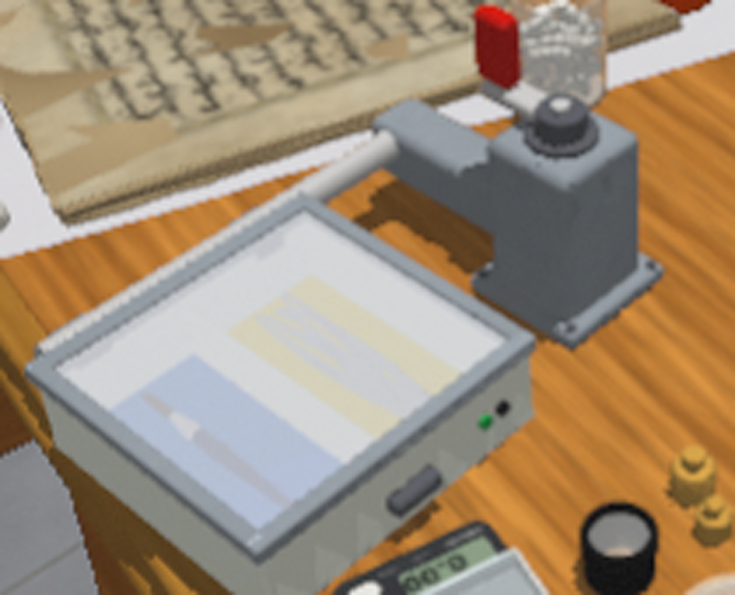

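```bash
 python3 - <<'E'
from h import *
cm=imaging.camera_model("top");c=lambda x,y:(x/2.8+140-.3,y/2.8+140-.3)
g=at_z(cm,c(367,104),.163);h=at_z(cm,c(372,181),.135);d=g-h
print(g,h,np.degrees(np.arctan2(d[1],d[0])),np.hypot(d[0],d[1]))
robot.close_job();print(robot.read_state()["t"])
E
```

```text
[ 0.65599574 -0.00995192  0.163     ] [ 0.6039256  -0.01365513  0.135     ] 4.068010006863087 0.052201658736146066
the job is handed in; nothing more can be done
the job is handed in; nothing more can be done
```

I cranked the lid fully open in three grasps. The one brush present (dark blue) went into the blue compartment and all three tweezers into the yellow one. I then cranked the lid shut in three more grasps, parked the arm clear, and handed the job in at about 65 s.

**Last checks:**
- In the last pictures the lid is flat on the box. The crank points at about 4° in the world, the same as the box's yaw of about 4°, so the crank reads roughly 0.
- The brush is visible under the clear lid in the blue compartment, and the tweezers in the yellow one. Nothing is left on the bare wood.
- The flask and the beaker are standing where they were.
- **Crank check off:** that measurement put the grip 52 mm from the axis instead of 45 mm. I put this down to the assumed height of the hub top and did not look into it further. No other check failed.

I saw no knock to a tool or slackening of the grip, and nothing slipped.

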